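# Stamp the wooden key fobs

## Task

Stamp all the wooden key fobs in the desk press. Bring the gate lever (found part-way) along its zigzag slot until it is fully home in the load slot, lay every fob flat down inside a pocket of the carriage, one fob to a pocket, take the lever through the gate until it is fully home in the stamp slot, and hold the pedal right down on its stop for a moment with the fobs still in their pockets. Then let the pedal up, bring the lever fully home in the load slot again and put all the stamped fobs in the black tray, leaving the mug, stapler and tape dispenser alone.

Things in the scene. Friction and masses are not known exactly. Their poses are not given: they have to be found in the camera images.
- press: Grey desk press fixed to the desk; x points away from the robot, y to its left; origin on the desk under the middle. A carriage slides along x; a rear column (x 100 to 160 mm) carries an overhanging head (x -2 to 113, y -90 to 90, dies 50 mm, top 88 mm up; column 110 mm). Lever gate on the left (y 112 to 206, x -106 to 60 mm), pedal on the right (y -178 to -122, x -120 to 85 mm).
- carriage (a joint): Aluminium carriage 56 x 176 mm, three pockets side by side along press y. Value: metres moved along press x; 0 = out at load (centre at press x -80 mm, y 0), 0.110 = under the head at stamp; 3 mm of play at the ends. Only the lever moves it; about 1.5 N of friction.
- gate_lever (a joint): Upright 10 mm steel stem with a black knob, through a zigzag slot in a steel plate (top 49 mm up). It never tilts or turns: it slides along press y by this joint (metres, to the robot's left, 1 N friction, stays where left) and along press x with the carriage. Metal between the slot's legs (see load_slot) blocks short cuts. At the start it stands between (0.050, 0) and (0.110, 0).
- lever_knob (a point): Middle of the lever's knob: an upright cylinder 26 mm across, 34 mm tall, centre 95 mm above the desk; can be gripped from above in any direction.
- load_slot (a point): Where lever_knob stands when fully home in the load slot (fixed on the press, axes as the press). The 16 mm wide slot joins these (carriage, gate_lever) values in straight legs: load slot (0, 0) - (0, 0.030) - (0.050, 0.030) - (0.050, 0) - (0.110, 0) - stamp slot (0.110, 0.030), with 3 mm of play each way. Fully home: within 8 mm of the end both ways.
- stamp_slot (a point): Where lever_knob stands when the lever is fully home in the stamp slot (fixed point of the press).
- pocket_1 (a point): Where the middle of a fob lies in the carriage's right-hand pocket: 6 mm above the pocket's floor, 33 mm above the desk. A pocket is 32 mm along press x and 50 mm along press y, ringed by a lip 4 mm high and 6 mm thick; pocket pitch 56 mm along y. The point moves with the carriage; axes as the press.
- pocket_2 (a point): The same of the middle pocket.
- pocket_3 (a point): The same of the left-hand pocket.
- pedal (a joint): Hinged spring pedal: 0 = up (rest), 0.200 rad = down on its stop. It springs back up when let go. Needs about 3 N at the pad to start and 8 N at the stop; counts as down above 0.18.
- pedal_pad (a point): Middle of the top of the pedal's black rubber pad, 60 x 55 mm, about 64 mm above the desk at rest; it goes down about 32 mm (hinge 160 mm behind it along press x, at nearly the same height). The dies come down with it.
- pad: Thin cork pad 240 x 125 x 4 mm fixed to the desk on which the fobs lie at the start; origin under its middle, x along its length. It may be on either side of the press.
- tray: Loose black open tray for the stamped fobs, 190 (x) x 120 (y) x 30 mm high, walls 4 mm, floor 4 mm thick, 0.6 kg; origin under its middle, on the desk. It may be on either side of the press.
- fob_a: Wooden key fob, a flat block 46 (its x) x 28 (its y) x 12 mm (z), small dark key-ring hole near one end, about 20 g; origin in the middle of the block. Some fobs are absent in some starts (None). All are alike; any pocket will do, either way round or up.
- fob_b: Wooden key fob, a flat block 46 (its x) x 28 (its y) x 12 mm (z), small dark key-ring hole near one end, about 20 g; origin in the middle of the block. Some fobs are absent in some starts (None). All are alike; any pocket will do, either way round or up.
- fob_c: Wooden key fob, a flat block 46 (its x) x 28 (its y) x 12 mm (z), small dark key-ring hole near one end, about 20 g; origin in the middle of the block. Some fobs are absent in some starts (None). All are alike; any pocket will do, either way round or up.
- mug: Bystander: white coffee mug, 76 mm wide, 90 mm tall; origin under its middle. Leave alone.
- stapler: Bystander: black desk stapler, 150 mm long, 48 mm tall; origin under its middle. Leave alone.
- tape_dispenser: Bystander: black tape dispenser, 130 mm long, 75 mm tall; origin under its middle. Leave alone.
There are look-alikes about, which are no part of the job. Leave any white or yellow look-alike of the tray alone.

How it is judged:
By the outcome, as a careful person would: the job done as asked, in the order asked, and still so for the second after the job is handed in, with the robot touching nothing.
Of fob_a, fob_b, fob_c only 2 to 3 are there at a start; the rules pass over those that are not, and their reading is None.
At some moment in a run one of fob_a, fob_b, fob_c, tray may be knocked a few centimetres aside while the robot is not near it.
Once in a run the grip may slacken for a moment while it holds something.
It also fails if it takes over 210 s, if anything falls off the work surface, if the arm or the gripper's body presses on something with over 40 N, if the wrist force passes 120 N, or if a joint passes its speed limit or range.

## Robot

A 6-joint arm with a two-finger parallel gripper is mounted at the origin on the work surface. World frame = base frame: x ahead of the robot, y to its left, z up, the work surface at z = 0. Lengths are in mm, angles in rad, forces in N, time in s.
With the tool pointing down it reaches from about 275 to 825 mm from the base axis. Payload 5.2 kg.
Tool frame: the origin (TCP) lies midway between the tips of the shut fingers; the grasp point (between the pads) lies manip.tcp_to_grasp behind it (manip.tcp_to_grasp is the distance from the TCP to the grasp point, in mm); z points along the fingers, y is the line along which they close (so a half turn about z gives the same grasp; the last joint's range is limited). The gripper opens to 93 mm and grips with 3 to 60 N. Pads are 15 mm wide; open, the fingers measure 128 mm over their backs; the gripper's body (75 mm by 188 mm) begins 65 mm behind the grasp point.
Start: joints at [1.003, 0.259, 1.535, -0, 1.348, -0.203], TCP at [196.198, 513.82, 218.653] pointing down, gripper open.
Joint ranges: [-3.14, 3.14], [-0.91, 2.08], [0.19, 2.58], [-1.22, 4.36], [0.22, 2.71], [-3.12, 3.12]. Speed limits (rad/s): [2.57, 2.57, 3.14, 3.14, 3.14, 3.14].

## Interface

Orientations are given as a 3x3 rotation matrix whose columns are the frame's x, y, z axes.
In Python, from workcell import manip gives the robot as it stands.
- The arm moves only by the tool arm_command, never from a script. Its argument "plan" is a list of rows, each a list of 4 numbers: the shift along the tool's x, y, z as a fraction of full scale, then the turn about the tool's z as a fraction of full scale. A call has 1 to 12 rows; each row is the pose to reach, as a shift and turn from the pose commanded when the call began, along the tool's axes at that moment; what a row does not reach only later rows make up. Full scale, the value 1, is 300 mm for a shift and 45 degrees for a turn. A row lasts 1/10 s, in which the tool goes at most 50 mm and 8.59 degrees, less where a joint would pass 70% of its speed; a pose out of reach is approached as far as the arm can. A call with a number of a shift or a turn outside -1 to 1 is refused whole. A call with a gripper value outside its range is refused whole. "hand" is the closure in counts, from 0 (fully open) to 255 (shut), set as the call begins (left out, the last holds). The fingers move at their own pace and stop on an object; "newtons" is the grip in N (left out, the last holds). Time passes only in rows, so rows that repeat a pose let the fingers close. It gives the time, the measured TCP pose, the force, the opening and the grip force at its end, in the units of the state.
- manip.state(): the state, without advancing time (a new reading comes with each control period).
- manip.snapshot(name): name is "side" or "top"; returns a dict with "pixels" (420x560x3 uint8, red, green, blue), "depth" (420x560 float32, mm along the optical axis (not along the pixel's ray), 0 where there is no reading), "K" (3x3 intrinsics, pixels), "T" (4x4, takes a point from camera to world coordinates). Camera axes: x right, y down, z forward; pixel columns grow to the right and rows downward; lengths in mm; the calibration is good to about 2 mm. A picture is of the moment at which its call begins.
- manip.close_job(): hands the job in; it is judged then, once.
The state is a dict: "time_s": time; "joint_pos": joint angles; "qvel": joint speeds; "joint_efforts": joint torques, N m; "tcp_pos": TCP position; "ee_rot": TCP orientation; "wrist_force": force on the tool from outside, world axes, zero at the start; "wrist_torque": the same for the moment, N m; "grip_width": finger opening in mm; "gripper_force": force on a finger pad.
Only numpy, scipy, OpenCV 4.12 (cv2) and the standard library are available. Lean on these libraries where they do the work, as an engineer would, in place of code of your own. Each camera call takes 0.05 s, during which the arm holds its last target. There are 200 camera calls.

## Working session

There is one attempt and no reset: what is moved stays moved. The work goes in short steps, Python scripts to look and compute and a tool call to move; the robot and the scene stay as the last step left them, time stands still between calls to the robot, and variables do not carry over. Pictures are saved under pics/ and viewed, at most 14 in all, crops included, and the job is handed in when it is done.

Besides the shell and the picture viewer there is one more tool, called by a JSON object that holds its "fn" and its "kwargs", one argument or row to a line. arm_command: Moves the arm, as the interface text tells. Shift numbers are shares of 300 mm and turn numbers shares of 45 degrees, none past 1 either way. Its arguments: {"type":"object","properties":{"plan":{"type":"array","items":{"type":"array","items":{"type":"number"}}},"hand":{"type":"number"},"newtons":{"type":"number"}},"required":["plan"]}

```bash
mkdir -p pics; ls; cat > h.py <<'E'
import numpy as np, cv2
from workcell import manip
def snap(n):
    s=manip.snapshot(n); np.savez('last_%s.npz'%n,**s); return s
def load(n): return np.load('last_%s.npz'%n)
def w(s,u,v,r=1):
    d=s['depth'][v-r:v+r+1,u-r:u+r+1]; d=np.median(d[d>0]) if (d>0).any() else np.nan
    K=s['K'];p=np.array([(u-K[0,2])/K[0,0]*d,(v-K[1,2])/K[1,1]*d,d,1]); return (s['T']@p)[:3].round(1)
def wz(s,u,v,z):
    K=s['K'];T=s['T'];r=T[:3,:3]@np.array([(u-K[0,2])/K[0,0],(v-K[1,2])/K[1,1],1]);o=T[:3,3]
    return (o+r*(z-o[2])/r[2]).round(1)
def px(s,p):
    K=s['K'];T=np.linalg.inv(s['T']);c=T@np.append(p,1);q=K@c[:3];return (q[:2]/q[2]).round(1)
def save(s,f,box=None,k=1):
    im=s['pixels'][...,::-1]
    if box is not None: im=im[box[1]:box[3],box[0]:box[2]]
    cv2.imwrite('pics/'+f,cv2.resize(im,None,fx=k,fy=k,interpolation=cv2.INTER_CUBIC))
E
python3 - <<'E'
from h import *
for n in('top','side'):
    s=snap(n);save(s,n+'0.png',None,1.4);print(n,s['K'],s['T'].round(2))
print(manip.tcp_to_grasp, manip.state())
E
```

```text
pics
top [[524.58142806   0.         275.83374105]
 [  0.         524.58142806 213.03751679]
 [  0.           0.           1.        ]] [[-3.00000e-02 -1.00000e+00  7.00000e-02  4.12930e+02]
 [-1.00000e+00  3.00000e-02 -1.00000e-02 -9.87200e+01]
 [ 0.00000e+00 -7.00000e-02 -1.00000e+00  1.64584e+03]
 [ 0.00000e+00  0.00000e+00  0.00000e+00  1.00000e+00]]
side [[525.60394743   0.         274.68382029]
 [  0.         525.60394743 209.77152747]
 [  0.           0.           1.        ]] [[-9.40000e-01 -1.70000e-01  2.90000e-01  1.16680e+02]
 [-3.40000e-01  4.50000e-01 -8.30000e-01  1.05557e+03]
 [ 1.00000e-02 -8.80000e-01 -4.80000e-01  7.61830e+02]
 [ 0.00000e+00  0.00000e+00  0.00000e+00  1.00000e+00]]
18.8 {'time_s': 0.1, 'joint_pos': array([ 1.00321168e+00,  2.59258588e-01,  1.53598457e+00, -3.57483348e-05,
        1.34799773e+00, -2.02775152e-01]), 'qvel': array([ 0.00029627, -0.00305008, -0.00188667, -0.00055573,  0.0001377 ,
       -0.00087228]), 'joint_efforts': array([ 1.62068365e-03, -4.38214481e+01, -2.84641832e+01,  7.19936192e-02,
        3.62201873e-02, -5.70408156e-05]), 'tcp_pos': array([195.92678564, 513.38280506, 217.90266297]), 'ee_rot': array([[-9.34194445e-01,  3.56763235e-01, -8.56690557e-04],
       [ 3.56764139e-01,  9.34193430e-01, -1.40854185e-03],
       [ 2.97798743e-04, -1.62148844e-03, -9.99998641e-01]]), 'wrist_force': array([ 0.68301237, -0.03383512, -0.68518157]), 'wrist_torque': array([-0.02209618,  0.04147853, -0.00567978]), 'gripper_force': 0.0, 'grip_width': 92.57986165822459}
```

View pics/top0.png

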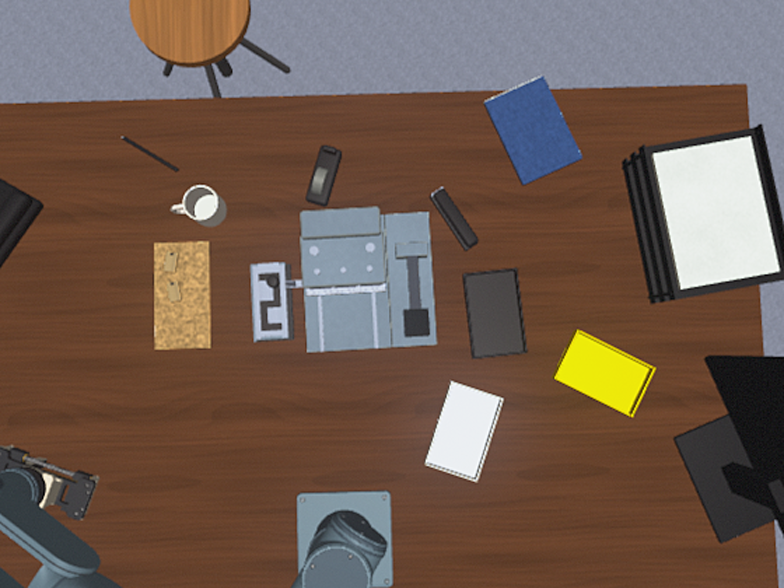

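View pics/side0.png

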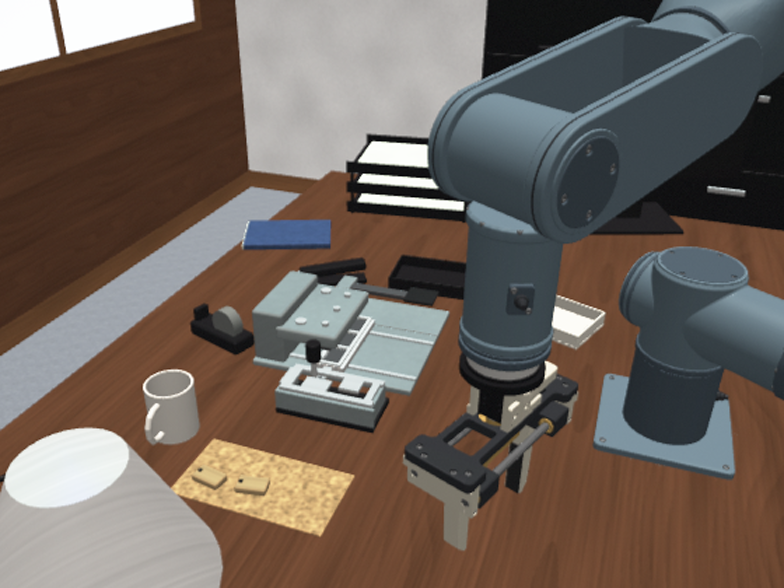

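The top view shows the cork pad at about (182,295) with two fobs on it, at (171,261) and (174,289). The press knob is at (272,282), the pedal pad at (416,322) and the black tray at (495,313). Look-alikes are the white tray (465,430), the yellow tray (605,373), the paper trays (710,215) and the monitor base (720,480). I choose the black tray at (495,313) and will check it in a close crop.

```bash
python3 - <<'E'
from h import *
s=load('top'); save(s,'c1.png',(100,140,390,260),2.75)
for n,u,v in [('tray',354,224),('knob',194,202),('knob2',196,203),('pedal',297,230),('fob1',122,186),('fob2',124,207),('padc',130,211),('plate',183,220),('headtop',240,180),('col',240,160)]: print(n,w(s,u,v))
E
```

```text
tray [ 484.8 -352.     2.3]
knob [557.8 131.9 111.7]
knob2 [555.2 126.8 106.6]
pedal [ 468.9 -169.9   63.2]
fob1 [623.5 370.3  14.6]
fob2 [557.4 364.4  15.4]
padc [545.4 349.3   2.7]
plate [509.8 176.2  46.3]
headtop [622.3  -3.1  87.5]
col [679.4  -5.7 106.4]
```

View pics/c1.png

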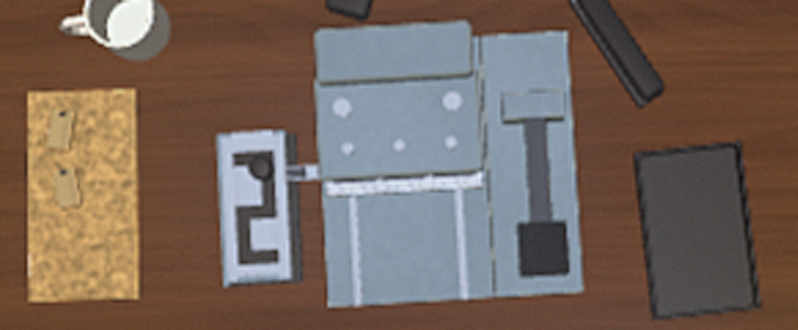

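The crop shows the knob at crop pixel (262,167), near the top of the slot. The slot runs from load end (270,256) to left, up, right, up, to stamp end (240,158). The tray at (697,230) is dark with black walls, and the two fobs are at (61,130) and (67,188).

```bash
cat >> h.py <<'E'
def cloud(s):
    d=s['depth'];K=s['K'];v,u=np.mgrid[:420,:560]
    P=np.stack([(u-K[0,2])/K[0,0]*d,(v-K[1,2])/K[1,1]*d,d],-1)@s['T'][:3,:3].T+s['T'][:3,3]
    P[d==0]=np.nan; return P
def rect(P,m):
    q=P[m][:,:2].astype(np.float32); c,sz,a=cv2.minAreaRect(q)
    m8=m.astype(np.uint8); return np.round(c,1),np.round(sz,1),round(a,2),m.sum()
def blob(m):
    n,l,st,_=cv2.connectedComponentsWithStats(m.astype(np.uint8)); i=1+st[1:,4].argmax(); return l==i
E
python3 - <<'E'
from h import *
s=load('top');P=cloud(s);z=P[...,2];x=P[...,0];y=P[...,1]
reg=(x>380)&(x<760)&(y>-230)&(y<110)
print('head',rect(P,blob(reg&(abs(z-87)<8))))
print('col',rect(P,blob(reg&(z>99)&(z<118))))
print('gate',rect(P,blob((y>90)&(y<240)&(x>400)&(x<720)&(abs(z-47)<8))))
px_=s['pixels'].astype(int)
print('pedalpad',rect(P,blob(reg&(px_.max(-1)<60)&(abs(z-62)<9))))
dk=(px_.max(-1)<75)&(y>100)&(y<240)&(x>400)&(x<640)&(z<70)
b=blob(dk);print('dark',rect(P,b));v,u=np.where(b)
for vv in range(185,245): 
    uu=u[v==vv]
    if len(uu): print(vv,uu.min(),uu.max(),len(uu),end=' | ')
print()
k=(z>95)&(z<120)&(y>100)&(y<170)&(x>450)&(x<640);print('knob',P[k].mean(0),P[k].min(0),P[k].max(0),k.sum())
# tray
t=(y<-270)&(y>-460)&(x>380)&(x<620)&(px_.max(-1)<90);print('tray',rect(P,blob(t)))
cork=(y>290)&(y<450)&(x>420)&(x<700)&(px_[...,0]-px_[...,2]>45)&(px_[...,0]>120);print('pad',rect(P,blob(cork)))
f=(z>11)&(z<24)&(y>290)&(y<420)&(x>450)&(x<690)
n,l,st,_=cv2.connectedComponentsWithStats(f.astype(np.uint8))
for i in range(1,n):
    if st[i,4]>8: print('fob',st[i],rect(P,l==i),P[l==i].mean(0))
E
```

```text
head (array([606.3, -14.7]), array([112.9, 180. ]), 2.12, np.int64(1997))
col (array([682. , -12.6]), array([ 61.3, 169.6]), 2.12, np.int64(1135))
gate (array([522.9, 150.1]), array([169.6,  76.8]), 2.18, np.int64(907))
pedalpad (array([ 468.9, -172.9]), array([48.6, 54.6]), 88.47, np.int64(135))
dark (array([498.5, 166.7]), array([24.3, 66.8]), 72.37, np.int64(34))
215 191 195 5 | 216 187 193 6 | 217 187 187 1 | 218 187 187 1 | 219 187 187 1 | 220 187 187 1 | 221 187 187 1 | 222 187 187 1 | 223 187 187 1 | 224 187 187 1 | 225 187 187 1 | 226 187 187 1 | 227 187 187 1 | 228 187 187 1 | 229 187 187 1 | 230 187 187 1 | 231 187 187 1 | 232 187 187 1 | 233 187 187 1 | 234 187 189 3 | 235 187 189 3 | 
knob [560.78626212 132.73239334 108.2580514 ] [549.4231825  120.77945781  96.8877982 ] [573.66043399 144.73603444 117.03951237] 64
tray (array([ 487.3, -349. ]), array([197.8, 130.2]), 3.99, np.int64(2517))
pad (array([548.7, 353.3]), array([126.3, 244.1]), 89.97, np.int64(3034))
fob [116 180  11  15 115] (array([620.4, 374.2]), array([32.4, 44.7]), 83.79, np.int64(115)) [619.80614724 372.57153443  15.51812139]
fob [119 201  10  17 105] (array([552.9, 365.8]), array([48.3, 28.3]), 11.54, np.int64(105)) [553.49636757 365.98379979  15.66699594]
```

```bash
cat >> h.py <<'E'
O=np.array([552.,-17.]);A=np.radians(2.1);R2=np.array([[np.cos(A),-np.sin(A)],[np.sin(A),np.cos(A)]])
def toP(p): return (R2.T@(np.asarray(p)[:2]-O)).round(1)
def toW(p): return (R2@np.asarray(p)[:2]+O).round(1)
E
python3 - <<'E'
from h import *
s=load('top')
for n,u,v in [('load row',278,256),('load-left leg',245,235),('mid row',255,212),('right leg',266,185),('stamp',240,158),('knob',262,167)]:
    z=110 if n=='knob' else 47
    print(n,toP(wz(s,u/2.75+100,v/2.75+140,z)))
print('knob',toP([560.8,132.7]),'load',toW([-80,144]),'stamp',toW([30,174]),'pk',[toW([-80,56*i]) for i in(-1,0,1)])
save(s,'c2.png',(165,175,245,245),8)
E
```

```text
load row [-78.6 141.7]
load-left leg [-53.  176.9]
mid row [-28.2 164.4]
right leg [  1.  150.6]
stamp [ 33.  177.8]
knob [ 14.9 144.9]
knob [ 14.3 149.3] load [466.8 124. ] stamp [575.6 158. ] pk [array([474.1, -75.9]), array([472.1, -19.9]), array([470.,  36.])]
```

View pics/c2.png

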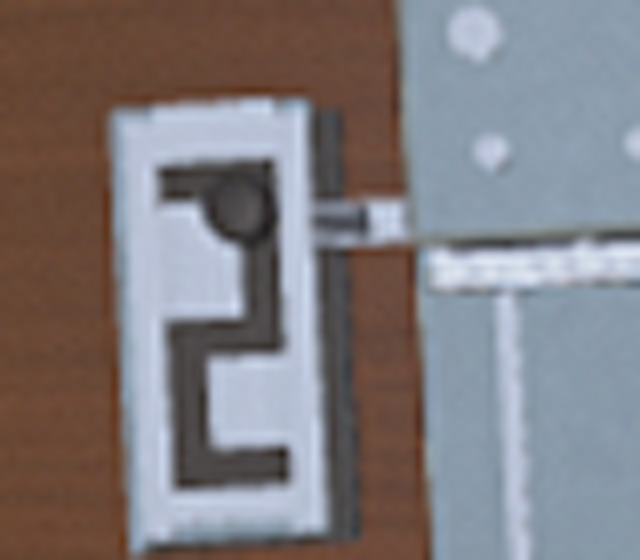

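```bash
cat >> h.py <<'E'
def go(*ts):
    """ts: (x,y,z[,yaw of tool y axis deg]) world targets; prints plan numbers from the present pose"""
    st=manip.state();R=st['ee_rot'];p=st['tcp_pos'];yaw=np.degrees(np.arctan2(R[1,1],R[0,1]))
    print('t',round(st['time_s'],1),'at',p.round(1),'yaw',round(yaw,1),'j6',st['joint_pos'][5].round(2),'F',st['wrist_force'].round(1),'w',round(st['grip_width'],1))
    for t in ts:
        d=R.T@(np.array(t[:3])-p)
        y=t[3] if len(t)>3 else yaw
        tu=-((y-yaw+90)%180-90)
        print(t,'->',(d/300).round(4),round(tu/45,3))
E
python3 - <<'E'
from h import *
go((350,300,210,30),(560,132,150,2.1))
E
```

```text
t 0.1 at [195.9 513.4 217.9] yaw 69.1 j6 -0.2 F [ 0.7 -0.  -0.7] w 92.6
(350, 300, 210, 30) -> [-0.7335 -0.4812  0.0269] 0.869
(560, 132, 150, 2.1) -> [-1.5873 -0.7543  0.2271] 1.489
```

{"fn": "arm_command", "kwargs": {
  "plan": [
    [-0.15,-0.1,0.0,0.17],
    [-0.3,-0.2,0.0,0.35],
    [-0.45,-0.3,0.0,0.5],
    [-0.6,-0.4,0.02,0.7],
    [-0.73,-0.48,0.027,0.87],
    [-0.73,-0.48,0.027,0.87],
    [-0.73,-0.48,0.027,0.87]
  ],
  "hand": 0,
  "newtons": 20
}}

```text
time_s: 0.8
tcp_pos: [350.3, 299.8, 210.2]
ee_rot: [[-0.497, 0.868, -0.001], [0.868, 0.497, -0.0], [0.0, -0.001, -1.0]]
wrist_force: [0.1, 0.2, 1.4]
grip_width: 92.6
gripper_force: 0.0
```

```bash
python3 - <<'E'
from h import *
go((560.5,132.5,150,2.1))
E
```

```text
t 0.8 at [350.3 299.8 210.2] yaw 29.8 j6 -0.05 F [0.1 0.2 1.4] w 92.6
(560.5, 132.5, 150, 2.1) -> [-0.8321  0.3312  0.2005] 0.616
```

{"fn": "arm_command", "kwargs": {
  "plan": [
    [-0.17,0.07,0.0,0.12],
    [-0.33,0.13,0.0,0.25],
    [-0.5,0.2,0.05,0.37],
    [-0.67,0.27,0.1,0.5],
    [-0.832,0.331,0.15,0.616],
    [-0.832,0.331,0.2,0.616],
    [-0.832,0.331,0.2,0.616]
  ]
}}

```text
time_s: 1.5
tcp_pos: [560.1, 134.1, 147.1]
ee_rot: [[-0.039, 0.999, -0.005], [0.999, 0.039, -0.0], [0.0, -0.005, -1.0]]
wrist_force: [0.7, 0.4, -0.1]
grip_width: 92.8
gripper_force: 0.0
```

```bash
python3 - <<'E'
from h import *
s=snap('side'); save(s,'s1.png',(160,190,360,330),4)
go((560.5,132.5,80,2.1))
print(px(s,[560.5,132.5,95]),px(s,[560.5,132.5,130]))
E
```

```text
t 1.6 at [559.2 135.4 148.5] yaw 2.3 j6 0.0 F [0.3 0.4 0.8] w 93.0
(560.5, 132.5, 80, 2.1) -> [-0.01    0.0051  0.2284] 0.004
[225.2 250. ] [224.7 237.1]
```

View pics/s1.png

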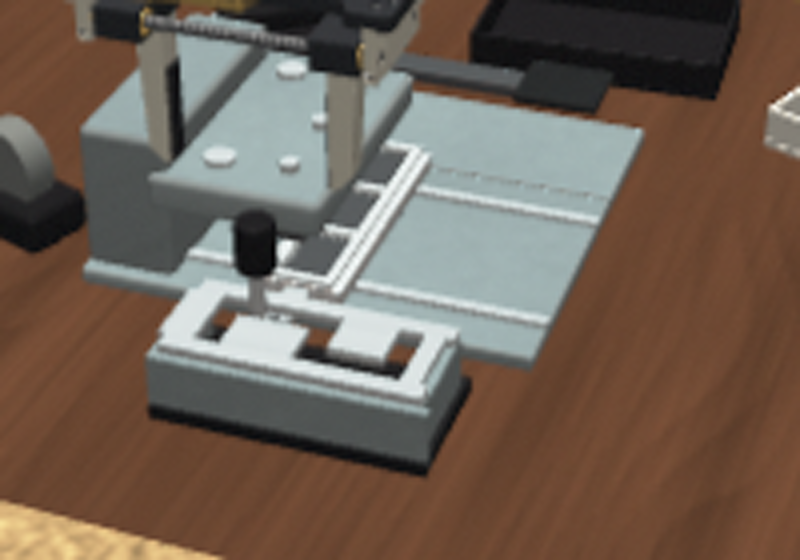

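The close crop shows the knob at (255,243), within about 3 mm of prediction, standing between the open fingers with clear space below.

{"fn": "arm_command", "kwargs": {
  "plan": [
    [-0.008,0.005,0.08,0.0],
    [-0.008,0.008,0.16,0.0],
    [-0.008,0.008,0.23,0.0],
    [-0.008,0.008,0.23,0.0],
    [-0.008,0.008,0.23,0.0]
  ]
}}

```text
time_s: 2.05
tcp_pos: [562.0, 134.0, 82.6]
ee_rot: [[-0.041, 0.999, 0.0], [0.999, 0.041, 0.0], [0.0, 0.0, -1.0]]
wrist_force: [0.6, -0.1, 1.1]
grip_width: 92.7
gripper_force: 0.0
```

{"fn": "arm_command", "kwargs": {
  "plan": [
    [0,0,0,0],
    [0,0,0,0],
    [0,0,0,0],
    [0,0,0,0],
    [0,0,0,0],
    [0,0,0,0],
    [0,0,0,0],
    [0,0,0,0]
  ],
  "hand": 255,
  "newtons": 25
}}

```text
time_s: 2.85
tcp_pos: [562.5, 132.1, 81.5]
ee_rot: [[-0.039, 0.999, -0.0], [0.999, 0.039, 0.0], [0.0, -0.0, -1.0]]
wrist_force: [-0.4, 0.0, 0.1]
grip_width: 33.3
gripper_force: 0.0
```

```bash
python3 - <<'E'
from h import *
s=snap('top'); save(s,'t1.png',(165,175,245,245),8)
p=manip.state()['tcp_pos'];print(toP(p));go(tuple(p))
go((*toW([-30,148]),78,2.1))
E
```

```text
[ 16.  148.6]
t 2.9 at [562.5 132.1  81.5] yaw 2.2 j6 -0.0 F [ 0.5  0.3 -1. ] w 29.6
(np.float64(562.5248515967197), np.float64(132.11599801521473), np.float64(81.47566081308929)) -> [0. 0. 0.] -0.0
t 2.9 at [562.5 132.1  81.5] yaw 2.2 j6 -0.0 F [ 0.5  0.3 -1. ] w 29.6
(np.float64(516.6), np.float64(129.8), 78, 2.1) -> [-0.0018 -0.1533  0.0116] 0.003
```

{"fn": "arm_command", "kwargs": {
  "plan": [
    [0,0,0,0],
    [0,0,0,0],
    [0,0,0,0],
    [0,-0.03,0,0],
    [0,-0.06,0,0],
    [0,-0.09,0,0],
    [0,-0.12,0,0],
    [0,-0.15,0,0],
    [0,-0.15,0,0],
    [0,-0.15,0,0]
  ]
}}

```text
time_s: 3.9
tcp_pos: [516.3, 130.5, 81.5]
ee_rot: [[-0.039, 0.999, -0.002], [0.999, 0.039, 0.0], [0.0, -0.002, -1.0]]
wrist_force: [-0.9, 1.4, 0.3]
grip_width: 25.8
gripper_force: 25.0
```

```bash
python3 - <<'E'
from h import *
p=manip.state()['tcp_pos'];print(toP(p));go(tuple(p))
s=snap('top'); save(s,'t1.png',(165,175,265,245),8)
E
```

```text
[-30.2 148.7]
t 3.9 at [516.3 130.5  81.5] yaw 2.2 j6 -0.0 F [-0.9  1.4  0.3] w 25.8
(np.float64(516.3474956322843), np.float64(130.50503013364818), np.float64(81.48096929036949)) -> [0. 0. 0.] -0.0
```

{"fn": "arm_command", "kwargs": {
  "plan": [
    [0.02,0,0,0],
    [0.04,0,0,0],
    [0.06,0,0,0],
    [0.08,0,0,0],
    [0.095,0,0,0],
    [0.095,0,0,0]
  ]
}}

```text
time_s: 4.55
tcp_pos: [516.4, 159.9, 81.5]
ee_rot: [[-0.04, 0.999, -0.0], [0.999, 0.04, 0.001], [0.001, 0.0, -1.0]]
wrist_force: [-1.2, 2.1, -1.2]
grip_width: 25.4
gripper_force: 25.0
```

```bash
python3 - <<'E'
from h import *
p=manip.state()['tcp_pos'];print(toP(p));go(tuple(p))
s=snap('top'); save(s,'t1.png',(165,175,265,245),8)
E
```

```text
[-29.1 178.1]
t 4.5 at [516.4 159.9  81.5] yaw 2.3 j6 0.05 F [-1.2  2.1 -1.2] w 25.4
(np.float64(516.407744953615), np.float64(159.94077259115713), np.float64(81.50201529456697)) -> [0. 0. 0.] -0.0
```

{"fn": "arm_command", "kwargs": {
  "plan": [
    [0,-0.03,0,0],
    [0,-0.06,0,0],
    [0,-0.09,0,0],
    [0,-0.12,0,0],
    [0,-0.15,0,0],
    [0,-0.17,0,0],
    [0,-0.17,0,0]
  ]
}}

```text
time_s: 5.3
tcp_pos: [465.3, 156.8, 81.6]
ee_rot: [[-0.039, 0.999, 0.001], [0.999, 0.039, -0.0], [-0.0, 0.001, -1.0]]
wrist_force: [3.1, 0.3, -5.9]
grip_width: 25.8
gripper_force: 25.0
```

```bash
python3 - <<'E'
from h import *
p=manip.state()['tcp_pos'];print(toP(p));go(tuple(p))
E
```

```text
[-80.3 176.9]
t 5.3 at [465.3 156.8  81.6] yaw 2.2 j6 0.06 F [ 3.1  0.3 -5.9] w 25.8
(np.float64(465.2881431189951), np.float64(156.83355248654112), np.float64(81.60351737753277)) -> [0. 0. 0.] -0.0
```

Now right, into the load slot, pushing slightly beyond to be fully home.

{"fn": "arm_command", "kwargs": {
  "plan": [
    [-0.02,0,0,0],
    [-0.04,0,0,0],
    [-0.06,0,0,0],
    [-0.08,0,0,0],
    [-0.1,0,0,0],
    [-0.105,0,0,0],
    [-0.105,0,0,0]
  ]
}}

```text
time_s: 6.0
tcp_pos: [466.4, 126.0, 81.5]
ee_rot: [[-0.038, 0.999, -0.001], [0.999, 0.038, 0.002], [0.002, -0.001, -1.0]]
wrist_force: [-0.4, 6.0, -1.6]
grip_width: 25.8
gripper_force: 25.0
```

```bash
python3 - <<'E'
from h import *
p=manip.state()['tcp_pos'];print(toP(p));go(tuple(p))
s=snap('top'); save(s,'t2.png',(110,175,270,245),5); P=cloud(s)
E
```

```text
[-80.3 146. ]
t 6.0 at [466.4 126.   81.5] yaw 2.2 j6 -0.01 F [-0.4  6.  -1.6] w 25.8
(np.float64(466.362848506489), np.float64(125.98930959136543), np.float64(81.53087017480316)) -> [0. 0. 0.] -0.0
```

View pics/t2.png

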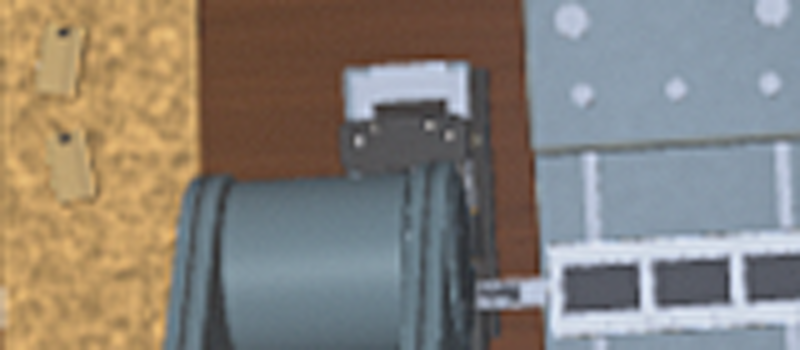

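The picture shows the carriage out at the load end with three dark pockets at (600,287), (690,282) and beyond. The lever is in the load slot. I release and back off, then measure the pockets and fobs.

{"fn": "arm_command", "kwargs": {
  "plan": [
    [0,0,0,0],
    [0,0,0,0],
    [0,0,0,0],
    [0,0,0,0],
    [0,0,-0.1,0],
    [0,0,-0.2,0],
    [0.1,0,-0.3,0],
    [0.25,0,-0.3,0],
    [0.4,0,-0.3,0],
    [0.4,0,-0.3,0]
  ],
  "hand": 0
}}

```text
time_s: 7.05
tcp_pos: [461.6, 249.7, 172.0]
ee_rot: [[-0.043, 0.999, 0.001], [0.999, 0.043, 0.002], [0.002, 0.001, -1.0]]
wrist_force: [0.2, -0.3, -1.3]
grip_width: 92.6
gripper_force: 0.0
```

```bash
cat >> h.py <<'E'
def fobs(s,reg,z0,z1):
    P=cloud(s);p=s['pixels'].astype(int);x0,x1,y0,y1=reg
    m=(P[...,2]>z0)&(P[...,2]<z1)&(P[...,0]>x0)&(P[...,0]<x1)&(P[...,1]>y0)&(P[...,1]<y1)
    n,l,st,_=cv2.connectedComponentsWithStats(m.astype(np.uint8),connectivity=4)
    for i in range(1,n):
        if st[i,4]>30:
            a=rect(P,l==i);print('fob px',st[i,:2]+st[i,2:4]/2,a,P[l==i].mean(0).round(1))
E
python3 - <<'E'
from h import *
s=snap('top');P=cloud(s);px_=s['pixels'].astype(int)
m=(P[...,0]>440)&(P[...,0]<510)&(P[...,1]>-115)&(P[...,1]<85)&(px_.max(-1)<120)
n,l,st,_=cv2.connectedComponentsWithStats(m.astype(np.uint8))
for i in range(1,n):
    if st[i,4]>30: print('pocket',st[i],rect(P,l==i),toP(P[l==i].mean(0)),P[l==i].mean(0))
k=(P[...,2]>95)&(P[...,2]<120)&(P[...,1]>100)&(P[...,1]<170)&(P[...,0]>440)&(P[...,0]<500);print('knob',P[k].mean(0),toP(P[k].mean(0)))
fobs(s,(450,690,290,420),11,24)
save(s,'t3.png',(95,130,375,250),2.85)
go((400,300,200))
E
```

```text
pocket [241 227  15   9 125] (array([471.4, -20.2]), array([43.9, 25.1]), 88.93, np.int64(125)) [-80.4  -0.5] [471.66999423 -20.4911688   25.91147113]
pocket [259 226  15   9 126] (array([472.9, -75.8]), array([43.5, 25.1]), 88.51, np.int64(126)) [-80.8 -56.3] [473.35152719 -76.27028211  25.89407978]
pocket [223 228  15   9 126] (array([470. ,  35.5]), array([44.1, 25.1]), 88.29, np.int64(126)) [-80.5  55.2] [469.51748337  35.1677481   25.81132397]
knob [465.16721008 126.71712918 108.84045204] [-81.5 146.8]
fob px [121.5 187. ] (array([622. , 372.5]), array([26.1, 48.6]), 78.71, np.int64(101)) [621.3 373.7  15.3]
t 7.1 at [461.5 247.4 171.6] yaw 2.5 j6 0.24 F [ 1.  -0.5 -0.4] w 92.9
(400, 300, 200) -> [ 0.184  -0.1973 -0.0947] -0.0
```

View pics/t3.png

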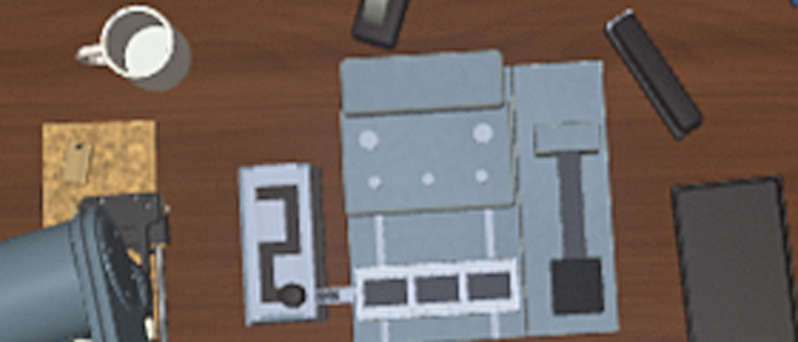

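The picture shows the three empty pockets at (385,292), (437,289) and (489,285), the knob home at (292,295), and the upper fob at (76,160). The arm covers the lower fob, which has not changed since the earlier view.

```bash
python3 - <<'E'
from h import *
go((540,310,150,40),(621.5,373.3,100,78))
E
```

```text
t 7.1 at [461.5 247.4 171.6] yaw 2.5 j6 0.24 F [ 1.  -0.5 -0.4] w 92.9
(540, 310, 150, 40) -> [0.1971 0.2703 0.072 ] -0.834
(621.5, 373.3, 100, 78) -> [0.3961 0.5508 0.2388] -1.678
```

{"fn": "arm_command", "kwargs": {
  "plan": [
    [0.08,0.11,0.0,-0.17],
    [0.16,0.22,0.0,-0.34],
    [0.24,0.33,0.0,-0.5],
    [0.32,0.44,0.0,-0.67],
    [0.396,0.55,0.0,-0.84],
    [0.396,0.55,0.1,-0.95],
    [0.396,0.55,0.15,-0.95],
    [0.396,0.55,0.15,-0.95]
  ]
}}

```text
time_s: 7.9
tcp_pos: [620.0, 368.0, 122.3]
ee_rot: [[-0.704, 0.71, -0.008], [0.71, 0.704, -0.004], [0.003, -0.008, -1.0]]
wrist_force: [0.2, 0.4, -1.2]
grip_width: 93.3
gripper_force: 0.0
```

```bash
python3 - <<'E'
from h import *
go((621.5,373.3,60,78))
E
```

```text
t 7.9 at [620.  368.  122.3] yaw 44.8 j6 -0.4 F [ 0.2  0.4 -1.2] w 93.3
(621.5, 373.3, 60, 78) -> [0.0083 0.0176 0.2075] -0.738
```

{"fn": "arm_command", "kwargs": {
  "plan": [
    [0.004,0.01,0.05,-0.18],
    [0.008,0.017,0.1,-0.36],
    [0.008,0.017,0.15,-0.55],
    [0.008,0.017,0.2,-0.73],
    [0.008,0.017,0.207,-0.73],
    [0.008,0.017,0.207,-0.73]
  ]
}}

```text
time_s: 8.5
tcp_pos: [624.0, 375.1, 65.2]
ee_rot: [[-0.976, 0.216, -0.0], [0.216, 0.976, -0.0], [0.0, -0.0, -1.0]]
wrist_force: [0.3, -0.6, -0.1]
grip_width: 92.8
gripper_force: 0.0
```

```bash
python3 - <<'E'
from h import *
go((621.5,373.3,9.5,78))
s=snap('side');save(s,'s2.png',(100,270,300,400),4)
fobs(s,(450,690,290,420),9,20)
E
```

```text
t 8.5 at [624.  375.1  65.2] yaw 77.5 j6 -0.96 F [ 0.3 -0.6 -0.1] w 92.8
(621.5, 373.3, 9.5, 78) -> [ 0.007  -0.0075  0.1858] -0.011
fob px [149.5 340.5] (array([622.6, 376.3]), array([29.7, 47.4]), 80.24, np.int64(253)) [621.  378.1  14.5]
fob px [180. 346.] (array([556.2, 369.4]), array([46.5, 30.3]), 11.79, np.int64(267)) [554.9 371.6  14.8]
```

View pics/s2.png

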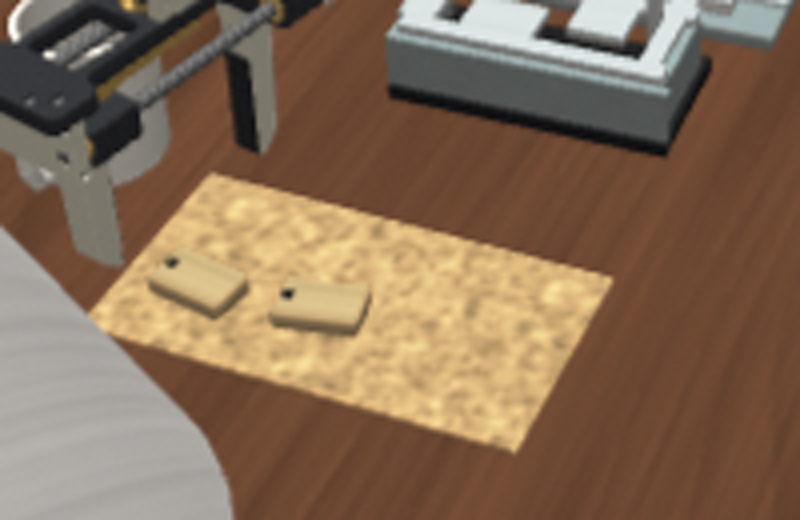

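The side view shows two fobs on the cork, at (197,283) and (320,305), and no third. The gripper is above the upper one.

{"fn": "arm_command", "kwargs": {
  "plan": [
    [0.007,-0.005,0.07,-0.02],
    [0.007,-0.005,0.14,-0.02],
    [0.007,-0.005,0.186,-0.02],
    [0.007,-0.005,0.186,-0.02],
    [0.007,-0.005,0.186,-0.02]
  ]
}}

```text
time_s: 9.05
tcp_pos: [622.4, 374.9, 9.5]
ee_rot: [[-0.981, 0.197, 0.001], [0.197, 0.981, 0.0], [-0.001, 0.0, -1.0]]
wrist_force: [0.2, -0.6, 0.0]
grip_width: 93.1
gripper_force: 0.0
```

{"fn": "arm_command", "kwargs": {
  "plan": [
    [0,0,0,0],
    [0,0,0,0],
    [0,0,0,0],
    [0,0,0,0],
    [0,0,0,0],
    [0,0,0,0],
    [0,0,0,0],
    [0,0,0,0],
    [0,0,0,0],
    [0,0,0,0],
    [0,0,0,0]
  ],
  "hand": 255,
  "newtons": 25
}}

```text
time_s: 10.15
tcp_pos: [621.9, 374.7, 8.6]
ee_rot: [[-0.981, 0.196, -0.0], [0.196, 0.981, -0.0], [0.0, -0.0, -1.0]]
wrist_force: [0.4, 0.3, -0.5]
grip_width: 27.7
gripper_force: 25.0
```

```bash
python3 - <<'E'
from h import *
go((550,240,130,40),(*toW([-80.5,56]),90,2.1))
E
```

```text
t 10.2 at [621.9 374.7   8.6] yaw 78.7 j6 -0.98 F [ 0.4  0.3 -0.5] w 27.7
(550, 240, 130, 40) -> [ 0.1471 -0.4872 -0.4046] 0.861
(np.float64(469.5), np.float64(36.0), 90, 2.1) -> [ 0.2773 -1.2065 -0.2712] 1.703
```

{"fn": "arm_command", "kwargs": {
  "plan": [
    [0.0,0.0,-0.15,0],
    [0.0,0.0,-0.3,0],
    [0.0,0.0,-0.4,0.1],
    [0.04,-0.12,-0.45,0.25],
    [0.07,-0.24,-0.45,0.4],
    [0.11,-0.36,-0.45,0.58],
    [0.147,-0.49,-0.45,0.75],
    [0.147,-0.49,-0.45,0.86],
    [0.147,-0.49,-0.45,0.86]
  ]
}}

```text
time_s: 11.05
tcp_pos: [549.7, 238.3, 144.2]
ee_rot: [[-0.641, 0.767, 0.001], [0.767, 0.641, 0.0], [-0.0, 0.001, -1.0]]
wrist_force: [0.1, 0.7, 0.1]
grip_width: 27.6
gripper_force: 25.0
```

```bash
python3 - <<'E'
from h import *
go((*toW([-80.5,56]),130,2.1))
E
```

```text
t 11.1 at [549.7 238.3 144.2] yaw 39.9 j6 -0.47 F [0.1 0.7 0.1] w 27.6
(np.float64(469.5), np.float64(36.0), 130, 2.1) -> [-0.3459 -0.6376  0.047 ] 0.84
```

{"fn": "arm_command", "kwargs": {
  "plan": [
    [-0.07,-0.13,0,0.17],
    [-0.14,-0.26,0,0.34],
    [-0.21,-0.38,0,0.5],
    [-0.28,-0.51,0,0.67],
    [-0.346,-0.638,0,0.84],
    [-0.346,-0.638,0.1,0.84],
    [-0.346,-0.638,0.2,0.84],
    [-0.346,-0.638,0.25,0.84],
    [-0.346,-0.638,0.25,0.84]
  ]
}}

```text
time_s: 11.95
tcp_pos: [469.0, 37.0, 66.8]
ee_rot: [[-0.041, 0.999, -0.004], [0.999, 0.041, 0.001], [0.001, -0.004, -1.0]]
wrist_force: [0.1, 0.4, 0.0]
grip_width: 27.5
gripper_force: 25.0
```

```bash
python3 - <<'E'
from h import *
print(toP(manip.state()['tcp_pos']))
s=snap('side')
save(s,'s3.png',(200,180,400,330),4)
go((*toW([-80.5,56]),34,2.1))
E
```

```text
[-80.9  57. ]
t 12.0 at [470.   37.   68.1] yaw 2.4 j6 -0.2 F [1.3 0.5 0.3] w 27.4
(np.float64(469.5), np.float64(36.0), 34, 2.1) -> [-0.0033 -0.0017  0.1136] 0.006
```

View pics/s3.png

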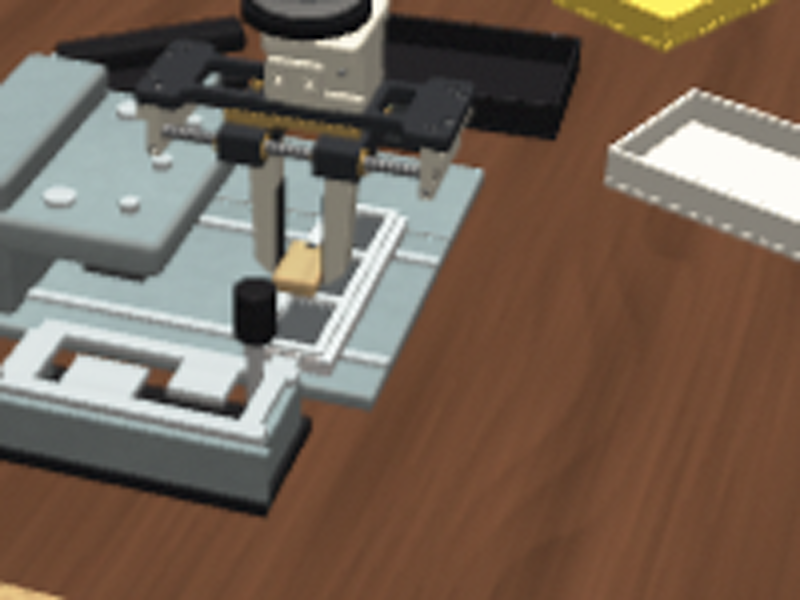

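The fob is held level at crop (298,267) above the left pocket. I check its lengthwise offset.

```bash
python3 - <<'E'
from h import *
s=load('side');P=cloud(s);p=s['pixels'].astype(int)
m=(p[...,0]-p[...,2]>40)&(p[...,0]>110)&(P[...,2]>55)&(P[...,2]<85)&(abs(P[...,0]-470)<40)&(P[...,1]>0)&(P[...,1]<90)
m=blob(m);Q=P[m];q=(R2.T@(Q[:,:2]-O).T).T;print(m.sum(),np.percentile(q,[2,98],axis=0),Q[:,2].min(),Q[:,2].max())
# near end face: max y
E
```

```text
127 [[-92.89867031  41.42639318]
 [-66.58618871  82.67921609]] 63.95973565021927 83.22604938622351
```

{"fn": "arm_command", "kwargs": {
  "plan": [
    [-0.003,-0.001,0.05,0],
    [-0.003,-0.001,0.09,0],
    [-0.003,-0.001,0.115,0],
    [-0.003,-0.001,0.115,0],
    [-0.003,-0.001,0.115,0]
  ]
}}

```text
time_s: 12.5
tcp_pos: [470.5, 35.8, 34.8]
ee_rot: [[-0.04, 0.999, 0.001], [0.999, 0.04, -0.0], [-0.0, 0.001, -1.0]]
wrist_force: [-0.3, 0.4, -0.2]
grip_width: 28.0
gripper_force: 25.0
```

```bash
python3 - <<'E'
from h import *
print(toP(manip.state()['tcp_pos']))
go((*toW([-80.5,56]),32.5,2.1))
E
```

```text
[-79.5  55.8]
t 12.5 at [470.5  35.8  34.8] yaw 2.3 j6 -0.2 F [-0.3  0.4 -0.2] w 28.0
(np.float64(469.5), np.float64(36.0), 32.5, 2.1) -> [ 0.0008 -0.0034  0.0078] 0.004
```

{"fn": "arm_command", "kwargs": {
  "plan": [
    [0,-0.003,0,0],
    [0,-0.003,0.008,0],
    [0,-0.003,0.008,0],
    [0,-0.003,0.008,0]
  ]
}}

```text
time_s: 12.9
tcp_pos: [468.9, 35.7, 31.9]
ee_rot: [[-0.039, 0.999, 0.0], [0.999, 0.039, -0.0], [-0.0, 0.0, -1.0]]
wrist_force: [0.1, -0.4, -0.3]
grip_width: 27.2
gripper_force: 25.0
```

{"fn": "arm_command", "kwargs": {
  "plan": [
    [0,0,0,0],
    [0,0,0,0],
    [0,0,0,0],
    [0,0,0,0],
    [0,0,-0.1,0],
    [0,0,-0.2,0],
    [0,0,-0.3,0],
    [0.1,0.1,-0.4,-0.17],
    [0.2,0.2,-0.4,-0.17],
    [0.3,0.25,-0.4,-0.17],
    [0.3,0.25,-0.4,-0.17]
  ],
  "hand": 120
}}

```text
time_s: 14.0
tcp_pos: [541.9, 131.6, 151.9]
ee_rot: [[-0.174, 0.985, 0.002], [0.985, 0.174, 0.001], [0.001, 0.002, -1.0]]
wrist_force: [-0.4, -0.5, 0.2]
grip_width: 49.2
gripper_force: 0.0
```

```bash
python3 - <<'E'
from h import *
s=snap('top');P=cloud(s);fobs(s,(440,505,-110,85),35,50);fobs(s,(450,690,290,420),11,24)
m=(P[...,0]>440)&(P[...,0]<505)&(P[...,1]>10)&(P[...,1]<65)
b=s['pixels'].astype(int);f=m&(b[...,0]-b[...,2]>35);print(rect(P,blob(f)),P[f].mean(0),P[f][:,2].min(),toP(P[f].mean(0)))
save(s,'t4.png',(200,200,300,250),6)
go((553.5,366.5,120,-76))
E
```

```text
fob px [229.  233.5] (array([466.5,  39. ]), array([34.3, 24.7]), 88.41, np.int64(68)) [467.5  42.6  39.1]
fob px [124. 209.] (array([554.2, 366.8]), array([44.5, 31.5]), 15.74, np.int64(100)) [554.  365.7  15. ]
(array([469.7,  34.4]), array([43.4, 25.1]), 88.61, np.int64(125)) [468.83434688  34.33325003  37.0103229 ] 23.15786940309704 [-81.2  54.3]
t 14.1 at [540.6 129.9 151.4] yaw 10.0 j6 -0.14 F [-1.3 -0.6 -0.5] w 49.1
(553.5, 366.5, 120, -76) -> [0.769  0.18   0.1046] 1.912
```

View pics/t4.png

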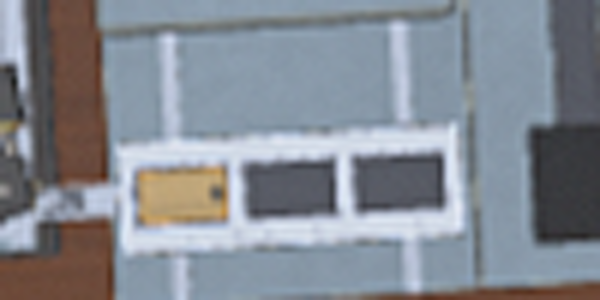

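The fob sits inside the left pocket at crop (182,194). On to the second fob.

{"fn": "arm_command", "kwargs": {
  "plan": [
    [0.15,0.04,0,0.17],
    [0.3,0.07,0,0.34],
    [0.45,0.1,0,0.5],
    [0.6,0.14,0,0.67],
    [0.7,0.16,0,0.84],
    [0.769,0.18,0.03,1.0],
    [0.769,0.18,0.05,1.0]
  ],
  "hand": 0
}}

```text
time_s: 14.75
tcp_pos: [553.2, 366.3, 135.7]
ee_rot: [[0.575, 0.818, -0.001], [0.818, -0.575, -0.0], [-0.001, -0.001, -1.0]]
wrist_force: [-0.1, 0.4, -0.5]
grip_width: 92.7
gripper_force: 0.0
```

```bash
python3 - <<'E'
from h import *
go((554,366.5,60,-75))
E
```

```text
t 14.8 at [553.2 366.3 135.7] yaw -35.1 j6 1.03 F [-0.1  0.4 -0.5] w 92.7
(554, 366.5, 60, -75) -> [0.0021 0.002  0.2524] 0.887
```

{"fn": "arm_command", "kwargs": {
  "plan": [
    [0.002,0.002,0.05,0.17],
    [0.002,0.002,0.1,0.34],
    [0.002,0.002,0.15,0.51],
    [0.002,0.002,0.2,0.68],
    [0.002,0.002,0.25,0.887],
    [0.002,0.002,0.25,0.887],
    [0.002,0.002,0.25,0.887]
  ]
}}

```text
time_s: 15.45
tcp_pos: [554.7, 363.5, 61.7]
ee_rot: [[0.965, 0.262, -0.001], [0.262, -0.965, -0.001], [-0.001, 0.001, -1.0]]
wrist_force: [0.3, 0.1, -0.2]
grip_width: 93.2
gripper_force: 0.0
```

```bash
python3 - <<'E'
from h import *
s=snap('side');fobs(s,(450,690,290,420),9,20)
go((554.5,367,9.5,-76))
E
```

```text
fob px [180. 347.] (array([555.8, 370. ]), array([47.2, 31.2]), 11.08, np.int64(235)) [551.8 372.3  14.4]
t 15.5 at [555.2 364.1  62.4] yaw -74.8 j6 1.72 F [ 0.6 -0.5 -0.2] w 93.2
(554.5, 367, 9.5, -76) -> [ 1.000e-04 -9.900e-03  1.763e-01] 0.026
```

{"fn": "arm_command", "kwargs": {
  "plan": [
    [0,-0.01,0.06,0.02],
    [0,-0.01,0.12,0.02],
    [0,-0.01,0.175,0.02],
    [0,-0.01,0.175,0.02],
    [0,-0.01,0.175,0.02]
  ]
}}

```text
time_s: 16.0
tcp_pos: [554.5, 368.0, 10.2]
ee_rot: [[0.97, 0.245, 0.001], [0.245, -0.97, 0.0], [0.001, -0.0, -1.0]]
wrist_force: [0.8, -0.9, -0.3]
grip_width: 93.3
gripper_force: 0.0
```

{"fn": "arm_command", "kwargs": {
  "plan": [
    [0,0,0,0],
    [0,0,0,0],
    [0,0,0,0],
    [0,0,0,0],
    [0,0,0,0],
    [0,0,0,0],
    [0,0,0,0],
    [0,0,0,0],
    [0,0,0,0],
    [0,0,0,0],
    [0,0,0,0]
  ],
  "hand": 255,
  "newtons": 25
}}

```text
time_s: 17.1
tcp_pos: [554.0, 368.1, 9.2]
ee_rot: [[0.97, 0.243, -0.0], [0.243, -0.97, -0.0], [-0.0, 0.0, -1.0]]
wrist_force: [-0.2, -0.8, 0.1]
grip_width: 27.9
gripper_force: 24.7
```

```bash
python3 - <<'E'
from h import *
go((520,210,145,-35),(*toW([-80.5,0]),145,2.1))
E
```

```text
t 17.1 at [554.  368.1   9.2] yaw -75.9 j6 1.74 F [-0.2 -0.8  0.1] w 27.9
(520, 210, 145, -35) -> [-0.2381  0.4836 -0.4527] -0.91
(np.float64(471.6), np.float64(-19.9), 145, 2.1) -> [-0.5808  1.1877 -0.4526] -1.734
```

{"fn": "arm_command", "kwargs": {
  "plan": [
    [0.0,0.0,-0.15,0],
    [0.0,0.0,-0.3,0],
    [0.0,0.0,-0.4,-0.1],
    [-0.06,0.12,-0.45,-0.25],
    [-0.12,0.24,-0.45,-0.4],
    [-0.18,0.36,-0.45,-0.58],
    [-0.24,0.484,-0.45,-0.75],
    [-0.24,0.484,-0.45,-0.91],
    [-0.24,0.484,-0.45,-0.91]
  ]
}}

```text
time_s: 18.0
tcp_pos: [519.5, 208.7, 144.6]
ee_rot: [[0.574, 0.819, 0.0], [0.819, -0.574, 0.0], [0.0, 0.0, -1.0]]
wrist_force: [0.6, -0.2, 0.0]
grip_width: 27.6
gripper_force: 24.7
```

```bash
python3 - <<'E'
from h import *
go((*toW([-80.5,0]),145,2.1))
E
```

```text
t 18.0 at [519.5 208.7 144.6] yaw -35.0 j6 0.79 F [ 0.6 -0.2  0. ] w 27.6
(np.float64(471.6), np.float64(-19.9), 145, 2.1) -> [-0.7154  0.3068 -0.0014] -0.826
```

{"fn": "arm_command", "kwargs": {
  "plan": [
    [-0.14,0.06,0,-0.17],
    [-0.28,0.12,0,-0.34],
    [-0.42,0.18,0,-0.5],
    [-0.56,0.24,0,-0.67],
    [-0.7154,0.307,0,-0.826],
    [-0.7154,0.307,0.1,-0.826],
    [-0.7154,0.307,0.2,-0.826],
    [-0.7154,0.307,0.3,-0.826],
    [-0.7154,0.307,0.3,-0.826],
    [-0.7154,0.307,0.3,-0.826]
  ]
}}

```text
time_s: 19.0
tcp_pos: [472.1, -18.4, 54.4]
ee_rot: [[-0.037, 0.999, -0.001], [0.999, 0.037, 0.0], [0.0, -0.001, -1.0]]
wrist_force: [0.8, 0.2, -0.9]
grip_width: 27.7
gripper_force: 24.7
```

```bash
python3 - <<'E'
from h import *
print(toP(manip.state()['tcp_pos']))
s=snap('side');P=cloud(s);p=s['pixels'].astype(int);z=manip.state()['tcp_pos'][2]
m=(p[...,0]-p[...,2]>40)&(p[...,0]>110)&(P[...,2]>z-12)&(P[...,2]<z+15)&(abs(P[...,0]-470)<40)&(P[...,1]>-60)&(P[...,1]<25)
m=blob(m);Q=P[m];q=(R2.T@(Q[:,:2]-O).T).T;print(m.sum(),np.percentile(q,[2,98],axis=0),Q[:,2].min(),Q[:,2].max())
go((*toW([-80.5,0]),33,2.1))
E
```

```text
[-79.9   1.5]
115 [[-91.68313392 -14.06507257]
 [-64.94476728  28.06710189]] 52.393799517344064 69.34776047611001
t 19.1 at [473.  -18.6  55.2] yaw 2.2 j6 -0.31 F [ 0.4  0.2 -0.3] w 28.1
(np.float64(471.6), np.float64(-19.9), 33, 2.1) -> [-0.004  -0.0048  0.0741] 0.001
```

{"fn": "arm_command", "kwargs": {
  "plan": [
    [-0.006,-0.004,0.03,0],
    [-0.006,-0.004,0.055,0],
    [-0.006,-0.004,0.072,0],
    [-0.006,-0.004,0.076,0],
    [-0.006,-0.004,0.076,0]
  ]
}}

```text
time_s: 19.55
tcp_pos: [471.1, -20.6, 31.8]
ee_rot: [[-0.038, 0.999, 0.001], [0.999, 0.038, 0.0], [0.0, 0.001, -1.0]]
wrist_force: [-0.2, 1.1, 3.0]
grip_width: 27.7
gripper_force: 24.8
```

```bash
python3 - <<'E'
from h import *
print(toP(manip.state()['tcp_pos']))
go((*toW([-80.5,-.5]),32.5,2.1))
E
```

```text
[-81.   -0.7]
t 19.6 at [471.1 -20.6  31.8] yaw 2.2 j6 -0.32 F [-0.2  1.1  3. ] w 27.7
(np.float64(471.6), np.float64(-20.4), 32.5, 2.1) -> [ 0.0008  0.0017 -0.0025] 0.001
```

Light floor contact (3 N). Release and move off to the knob side.

{"fn": "arm_command", "kwargs": {
  "plan": [
    [0,0,0,0],
    [0,0,0,0],
    [0,0,0,0],
    [0,0,0,0],
    [0,0,-0.1,0],
    [0,0,-0.2,0],
    [0,0,-0.3,0],
    [0.15,0.1,-0.4,0],
    [0.3,0.2,-0.4,0],
    [0.45,0.25,-0.4,0],
    [0.6,0.25,-0.4,0],
    [0.6,0.25,-0.4,0]
  ],
  "hand": 120
}}

```text
time_s: 20.75
tcp_pos: [538.6, 167.1, 151.2]
ee_rot: [[-0.043, 0.999, -0.0], [0.999, 0.043, 0.002], [0.002, 0.0, -1.0]]
wrist_force: [-0.5, 0.3, -0.2]
grip_width: 49.1
gripper_force: 0.0
```

```bash
python3 - <<'E'
from h import *
s=snap('top');P=cloud(s);b=s['pixels'].astype(int)
for y0,y1 in((10,65),(-48,8)):
    f=(P[...,0]>440)&(P[...,0]<505)&(P[...,1]>y0)&(P[...,1]<y1)&(b[...,0]-b[...,2]>35);print(rect(P,blob(f)),toP(P[f].mean(0)),np.percentile(P[f][:,2],[5,50,95]))
a=s['pixels'][200:250,200:300,::-1];c=s['pixels'][130:260,90:290,::-1]
cv2.imwrite('pics/t5.png',np.vstack([cv2.resize(a,(600,300)),cv2.resize(c,(600,300))]))
go((*toW([-80.5,148]),140,2.1))
E
```

```text
(array([469.6,  34.5]), array([43.4, 25.4]), 89.06, np.int64(126)) [-80.9  54.6] [30.84089604 37.28111721 42.23455326]
(array([471.2, -20.6]), array([43.4, 25.2]), 88.77, np.int64(126)) [-80.7  -1.1] [30.41772143 36.97986674 42.26913865]
t 20.8 at [538.4 165.5 151.1] yaw 2.4 j6 0.06 F [-0.6 -0.9  0.4] w 49.4
(np.float64(466.1), np.float64(128.0), 140, 2.1) -> [-0.1146 -0.2459  0.0369] 0.008
```

View pics/t5.png

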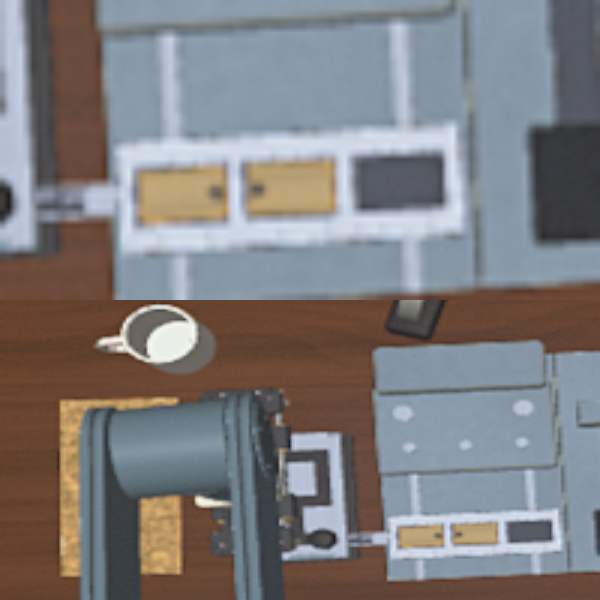

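Both fobs lie inside pockets, at (182,194) and (290,186), and the knob is still home. Now I take the lever to stamp.

{"fn": "arm_command", "kwargs": {
  "plan": [
    [-0.06,-0.12,0,0],
    [-0.118,-0.246,0,0],
    [-0.118,-0.246,0,0],
    [-0.118,-0.246,0.1,0],
    [-0.118,-0.246,0.2,0],
    [-0.118,-0.246,0.233,0],
    [-0.118,-0.246,0.233,0]
  ],
  "hand": 0
}}

```text
time_s: 21.5
tcp_pos: [465.6, 123.1, 80.4]
ee_rot: [[-0.037, 0.999, -0.003], [0.999, 0.037, -0.0], [-0.0, -0.003, -1.0]]
wrist_force: [0.2, 0.9, 0.1]
grip_width: 92.4
gripper_force: 0.0
```

{"fn": "arm_command", "kwargs": {
  "plan": [
    [0,0,0,0],
    [0,0,0,0],
    [0,0,0,0],
    [0,0,0,0],
    [0,0,0,0],
    [0,0,0,0],
    [0,0,0,0],
    [0,0,0,0],
    [0,0,0,0],
    [0,0,0,0],
    [0,0,0,0]
  ],
  "hand": 255,
  "newtons": 25
}}

```text
time_s: 22.6
tcp_pos: [466.5, 123.8, 81.5]
ee_rot: [[-0.038, 0.999, -0.0], [0.999, 0.038, 0.0], [0.0, -0.0, -1.0]]
wrist_force: [0.1, 0.2, -0.7]
grip_width: 25.7
gripper_force: 25.0
```

```bash
python3 - <<'E'
from h import *
print(toP(manip.state()['tcp_pos']))
go((*toW([-80.3,177.5]),81,2.2),(*toW([-30,177.5]),81,2.2))
E
```

```text
[-80.3 143.9]
t 22.6 at [466.5 123.8  81.5] yaw 2.2 j6 -0.01 F [ 0.1  0.2 -0.7] w 25.7
(np.float64(465.2), np.float64(157.4), 81, 2.2) -> [0.112  0.     0.0018] -0.0
(np.float64(515.5), np.float64(159.3), 81, 2.2) -> [0.1119 0.1678 0.0018] -0.0
```

{"fn": "arm_command", "kwargs": {
  "plan": [
    [0.02,0,0,0],
    [0.04,0,0,0],
    [0.06,0,0,0],
    [0.08,0,0,0],
    [0.103,0,0,0],
    [0.103,0,0,0],
    [0.103,0.03,0,0],
    [0.103,0.06,0,0],
    [0.103,0.09,0,0],
    [0.103,0.12,0,0],
    [0.103,0.15,0,0],
    [0.103,0.15,0,0]
  ]
}}

```text
time_s: 23.8
tcp_pos: [512.5, 156.2, 81.5]
ee_rot: [[-0.038, 0.999, 0.002], [0.999, 0.038, 0.0], [0.0, 0.002, -1.0]]
wrist_force: [0.7, 1.2, 1.2]
grip_width: 25.4
gripper_force: 25.0
```

```bash
python3 - <<'E'
from h import *
print(toP(manip.state()['tcp_pos']))
go()
E
```

```text
[-33.2 174.5]
t 23.8 at [512.5 156.2  81.5] yaw 2.2 j6 0.05 F [0.7 1.2 1.2] w 25.4
```

{"fn": "arm_command", "kwargs": {
  "plan": [
    [0,0.01,0,0],
    [0,0.012,0,0],
    [-0.02,0.012,0,0],
    [-0.04,0.012,0,0],
    [-0.06,0.012,0,0],
    [-0.08,0.012,0,0],
    [-0.1,0.012,0,0],
    [-0.1,0.012,0,0]
  ]
}}

```text
time_s: 24.6
tcp_pos: [516.2, 125.9, 81.6]
ee_rot: [[-0.038, 0.999, 0.003], [0.999, 0.038, -0.0], [-0.0, 0.003, -1.0]]
wrist_force: [4.1, -0.4, -4.0]
grip_width: 25.1
gripper_force: 25.0
```

```bash
python3 - <<'E'
from h import *
print(toP(manip.state()['tcp_pos']))
go()
E
```

```text
[-30.6 144.1]
t 24.6 at [516.2 125.9  81.6] yaw 2.2 j6 -0.01 F [ 4.1 -0.4 -4. ] w 25.1
```

Good: now +x 60 to the stamp row.

{"fn": "arm_command", "kwargs": {
  "plan": [
    [0,0.03,0,0],
    [0,0.06,0,0],
    [0,0.09,0,0],
    [0,0.12,0,0],
    [0,0.15,0,0],
    [0,0.18,0,0],
    [0,0.201,0,0],
    [0,0.201,0,0]
  ]
}}

```text
time_s: 25.4
tcp_pos: [576.9, 128.9, 81.5]
ee_rot: [[-0.038, 0.999, 0.002], [0.999, 0.038, 0.0], [0.0, 0.002, -1.0]]
wrist_force: [1.9, -0.5, -0.2]
grip_width: 25.7
gripper_force: 25.0
```

```bash
python3 - <<'E'
from h import *
print(toP(manip.state()['tcp_pos']))
go()
E
```

```text
[ 30.2 144.9]
t 25.4 at [576.9 128.9  81.5] yaw 2.2 j6 -0.01 F [ 1.9 -0.5 -0.2] w 25.7
```

{"fn": "arm_command", "kwargs": {
  "plan": [
    [0.02,0,0,0],
    [0.04,0,0,0],
    [0.06,0,0,0],
    [0.08,0,0,0],
    [0.1,0,0,0],
    [0.106,0,0,0],
    [0.106,0,0,0]
  ]
}}

```text
time_s: 26.1
tcp_pos: [575.0, 160.9, 81.6]
ee_rot: [[-0.039, 0.999, 0.003], [0.999, 0.039, -0.0], [-0.001, 0.003, -1.0]]
wrist_force: [5.5, -1.9, -3.4]
grip_width: 25.3
gripper_force: 25.0
```

```bash
python3 - <<'E'
from h import *
print(toP(manip.state()['tcp_pos']))
go()
E
```

```text
[ 29.5 176.9]
t 26.1 at [575.  160.9  81.6] yaw 2.2 j6 0.05 F [ 5.5 -1.9 -3.4] w 25.3
```

Lever is home in the stamp slot. Release, rise, go to the pedal.

{"fn": "arm_command", "kwargs": {
  "plan": [
    [0,0,0,0],
    [0,0,0,0],
    [0,0,0,0],
    [0,0,0,0],
    [0,0,-0.1,0],
    [0,0,-0.2,0],
    [0,0,-0.3,0],
    [0,0,-0.3,0]
  ],
  "hand": 0
}}

```text
time_s: 26.9
tcp_pos: [576.7, 161.1, 176.4]
ee_rot: [[-0.038, 0.999, 0.009], [0.999, 0.038, 0.001], [0.001, 0.009, -1.0]]
wrist_force: [0.8, -0.6, 0.7]
grip_width: 85.2
gripper_force: 0.0
```

```bash
python3 - <<'E'
from h import *
s=snap('top');P=cloud(s)
k=(P[...,2]>95)&(P[...,2]<118)&(P[...,1]>100)&(P[...,1]<190)&(P[...,0]>540)&(P[...,0]<600);print(k.sum(),P[k].mean(0) if k.any() else '')
go((500,0,170,2.1),(469,-172.5,110,2.1))
E
```

```text
14 [572.79617919 154.34176245 107.20525166]
t 26.9 at [575.4 160.9 173.9] yaw 2.2 j6 0.05 F [-0.4 -0.8 -1.1] w 88.8
(500, 0, 170, 2.1) -> [-0.5265 -0.2715  0.0115] 0.002
(469, -172.5, 110, 2.1) -> [-1.0972 -0.3977  0.2107] 0.002
```

{"fn": "arm_command", "kwargs": {
  "plan": [
    [-0.15,-0.07,0,0],
    [-0.3,-0.14,0,0],
    [-0.45,-0.2,0,0],
    [-0.6,-0.27,0,0],
    [-0.75,-0.33,0,0],
    [-0.9,-0.4,0,0],
    [-1.0,-0.4,0,0],
    [-1.0,-0.4,0,0]
  ],
  "hand": 255
}}

```text
time_s: 27.75
tcp_pos: [464.6, -147.0, 170.4]
ee_rot: [[-0.033, 0.999, -0.001], [0.999, 0.033, -0.0], [-0.0, -0.001, -1.0]]
wrist_force: [0.1, 1.1, 0.1]
grip_width: 33.8
gripper_force: 0.0
```

```bash
python3 - <<'E'
from h import *
s=snap('top');P=cloud(s)
k=(P[...,2]>95)&(P[...,2]<118)&(P[...,1]>100)&(P[...,1]<190)&(P[...,0]>540)&(P[...,0]<600);print(k.sum(),P[k].mean(0),toP(P[k].mean(0)))
go((469,-173,75,2.1))
E
```

```text
63 [573.28886386 163.47069554 109.07193842] [ 27.9 179.6]
t 27.8 at [ 464.6 -144.9  170.3] yaw 2.0 j6 -0.57 F [-0.2  0.4  0.8] w 29.5
(469, -173, 75, 2.1) -> [-0.0944  0.0121  0.3174] -0.003
```

{"fn": "arm_command", "kwargs": {
  "plan": [
    [-0.05,0.006,0.05,0],
    [-0.094,0.012,0.15,0],
    [-0.094,0.012,0.25,0],
    [-0.094,0.012,0.317,0],
    [-0.094,0.012,0.36,0],
    [-0.094,0.012,0.39,0],
    [-0.094,0.012,0.42,0],
    [-0.094,0.012,0.43,0],
    [-0.094,0.012,0.43,0]
  ]
}}

```text
time_s: 28.7
tcp_pos: [469.3, -169.6, 42.1]
ee_rot: [[-0.039, 0.999, -0.002], [0.999, 0.039, 0.003], [0.003, -0.002, -1.0]]
wrist_force: [-3.9, 5.5, 6.2]
grip_width: 0.3
gripper_force: 3.3
```

{"fn": "arm_command", "kwargs": {
  "plan": [
    [0,0,0.01,0],
    [0,0,0.02,0],
    [0,0,0.03,0],
    [0,0,0.03,0]
  ]
}}

```text
time_s: 29.1
tcp_pos: [470.4, -170.0, 33.8]
ee_rot: [[-0.038, 0.999, 0.0], [0.999, 0.038, 0.002], [0.002, 0.0, -1.0]]
wrist_force: [-1.5, 5.9, 7.9]
grip_width: 0.3
gripper_force: 3.9
```

{"fn": "arm_command", "kwargs": {
  "plan": [
    [0,0,0.01,0],
    [0,0,0.015,0],
    [0,0,0.015,0],
    [0,0,0.015,0],
    [0,0,0.015,0],
    [0,0,0.015,0]
  ]
}}

```text
time_s: 29.7
tcp_pos: [470.7, -170.0, 32.0]
ee_rot: [[-0.039, 0.999, 0.002], [0.999, 0.039, 0.001], [0.001, 0.002, -1.0]]
wrist_force: [-8.1, 8.5, 29.1]
grip_width: 0.0
gripper_force: 15.5
```

On the stop (force jumped to 29 N). Hold, then let up.

{"fn": "arm_command", "kwargs": {
  "plan": [
    [0,0,0,0],
    [0,0,0,0],
    [0,0,0,0],
    [0,0,0,0],
    [0,0,0,0],
    [0,0,0,0],
    [0,0,0,0],
    [0,0,0,0]
  ]
}}

```text
time_s: 30.5
tcp_pos: [470.7, -170.0, 32.0]
ee_rot: [[-0.039, 0.999, 0.001], [0.999, 0.039, 0.001], [0.001, 0.002, -1.0]]
wrist_force: [-8.2, 9.7, 29.5]
grip_width: 0.2
gripper_force: 15.5
```

{"fn": "arm_command", "kwargs": {
  "plan": [
    [0,0,-0.03,0],
    [0,0,-0.06,0],
    [0,0,-0.1,0],
    [0,0,-0.2,0],
    [0,0,-0.35,0],
    [0,0,-0.46,0],
    [0,0,-0.46,0]
  ]
}}

```text
time_s: 31.2
tcp_pos: [473.9, -173.6, 172.6]
ee_rot: [[-0.039, 0.999, 0.01], [0.999, 0.039, -0.006], [-0.007, 0.01, -1.0]]
wrist_force: [-0.1, -0.3, -0.5]
grip_width: 0.6
gripper_force: 0.0
```

```bash
python3 - <<'E'
from h import *
s=snap('side');P=cloud(s);p=s['pixels'].astype(int)
save(s,'s4.png',(190,170,390,320),4)
go((*toW([29,178]),170,2.1))
E
```

```text
t 31.2 at [ 472.5 -172.8  170. ] yaw 2.2 j6 -0.61 F [ 0.6  0.9 -0.6] w 0.7
(np.float64(574.5), np.float64(161.9), 170, 2.1) -> [ 1.1018  0.3828 -0.0025] 0.002
```

View pics/s4.png

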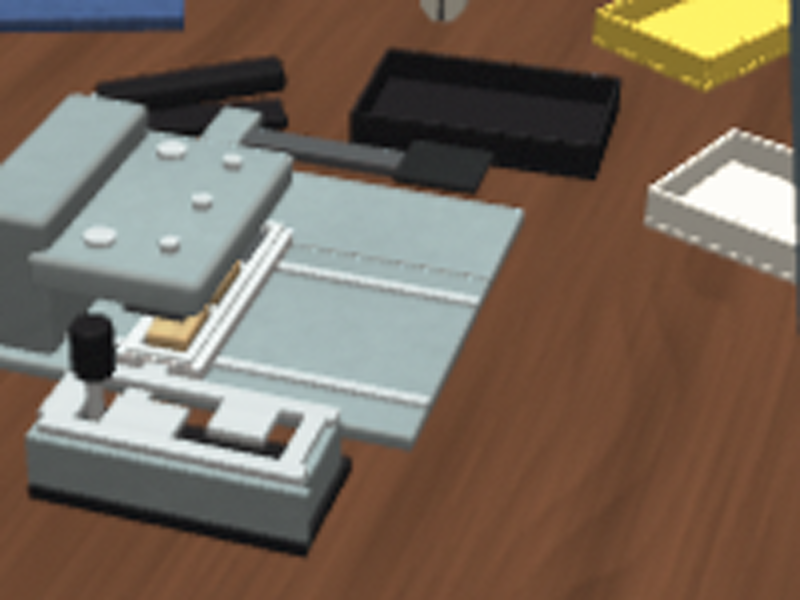

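The view shows the pedal back up at (450,165), the lever home in the stamp slot at (92,348) and the fobs still in the carriage at (175,328). Back to the lever.

{"fn": "arm_command", "kwargs": {
  "plan": [
    [0.15,0.05,0,0],
    [0.3,0.1,0,0],
    [0.45,0.15,0,0],
    [0.6,0.2,0,0],
    [0.75,0.26,0,0],
    [0.9,0.32,0,0],
    [1.0,0.38,0,0],
    [1.0,0.38,0,0]
  ],
  "hand": 0
}}

```text
time_s: 32.05
tcp_pos: [573.4, 136.6, 165.2]
ee_rot: [[-0.043, 0.999, -0.001], [0.999, 0.043, 0.001], [0.001, -0.001, -1.0]]
wrist_force: [-0.2, -0.3, -0.5]
grip_width: 59.7
gripper_force: 0.0
```

```bash
python3 - <<'E'
from h import *
go((*toW([29,178]),81,2.1))
E
```

```text
t 32.0 at [573.4 136.6 165.2] yaw 2.4 j6 0.0 F [-0.2 -0.3 -0.5] w 59.7
(np.float64(574.5), np.float64(161.9), 81, 2.1) -> [0.0839 0.0073 0.2808] 0.008
```

{"fn": "arm_command", "kwargs": {
  "plan": [
    [0.084,0.007,0,0],
    [0.084,0.007,0,0],
    [0.084,0.007,0,0],
    [0.084,0.007,0.1,0],
    [0.084,0.007,0.2,0],
    [0.084,0.007,0.28,0],
    [0.084,0.007,0.28,0]
  ]
}}

```text
time_s: 32.75
tcp_pos: [570.8, 155.7, 79.3]
ee_rot: [[-0.037, 0.999, -0.008], [0.999, 0.037, -0.001], [-0.001, -0.008, -1.0]]
wrist_force: [-0.7, -0.6, 0.4]
grip_width: 93.3
gripper_force: 0.0
```

{"fn": "arm_command", "kwargs": {
  "plan": [
    [0,0,0,0],
    [0,0,0,0],
    [0,0,0,0],
    [0,0,0,0],
    [0,0,0,0],
    [0,0,0,0],
    [0,0,0,0],
    [0,0,0,0],
    [0,0,0,0],
    [0,0,0,0],
    [0,0,0,0]
  ],
  "hand": 255
}}

```text
time_s: 33.85
tcp_pos: [575.2, 157.7, 83.2]
ee_rot: [[-0.038, 0.999, 0.003], [0.999, 0.038, 0.0], [0.0, 0.003, -1.0]]
wrist_force: [5.5, 1.0, -1.9]
grip_width: 25.6
gripper_force: 25.0
```

```bash
python3 - <<'E'
from h import *
print(toP(manip.state()['tcp_pos']));go()
E
```

```text
[ 29.6 173.7]
t 33.9 at [575.2 157.7  83.2] yaw 2.2 j6 0.04 F [ 5.5  1.  -1.9] w 25.6
```

{"fn": "arm_command", "kwargs": {
  "plan": [
    [-0.02,0,0,0],
    [-0.04,0,0,0],
    [-0.06,0,0,0],
    [-0.08,0,0,0],
    [-0.103,0,0,0],
    [-0.103,0,0,0],
    [-0.103,0,0,0]
  ]
}}

```text
time_s: 34.55
tcp_pos: [574.9, 126.2, 83.1]
ee_rot: [[-0.038, 0.999, -0.0], [0.999, 0.038, -0.001], [-0.001, -0.0, -1.0]]
wrist_force: [0.9, -0.3, -1.3]
grip_width: 25.2
gripper_force: 25.0
```

```bash
python3 - <<'E'
from h import *
print(toP(manip.state()['tcp_pos']));go()
E
```

```text
[ 28.2 142.3]
t 34.5 at [574.9 126.2  83.1] yaw 2.2 j6 -0.01 F [ 0.9 -0.3 -1.3] w 25.2
```

{"fn": "arm_command", "kwargs": {
  "plan": [
    [0,-0.03,0,0],
    [0,-0.06,0,0],
    [0,-0.09,0,0],
    [0,-0.12,0,0],
    [0,-0.15,0,0],
    [0,-0.18,0,0],
    [0,-0.195,0,0],
    [0,-0.195,0,0]
  ]
}}

```text
time_s: 35.35
tcp_pos: [516.3, 124.7, 83.1]
ee_rot: [[-0.038, 0.999, 0.001], [0.999, 0.038, 0.0], [0.0, 0.001, -1.0]]
wrist_force: [2.4, 0.1, -3.0]
grip_width: 25.2
gripper_force: 25.0
```

```bash
python3 - <<'E'
from h import *
print(toP(manip.state()['tcp_pos']));go()
E
```

```text
[-30.5 142.9]
t 35.4 at [516.3 124.7  83.1] yaw 2.2 j6 -0.01 F [ 2.4  0.1 -3. ] w 25.2
```

{"fn": "arm_command", "kwargs": {
  "plan": [
    [0.02,0,0,0],
    [0.04,0,0,0],
    [0.06,0,0,0],
    [0.08,0,0,0],
    [0.1,0,0,0],
    [0.1,0,0,0],
    [0.1,0,0,0]
  ]
}}

```text
time_s: 36.05
tcp_pos: [515.3, 155.3, 83.0]
ee_rot: [[-0.039, 0.999, -0.0], [0.999, 0.039, 0.001], [0.001, -0.0, -1.0]]
wrist_force: [1.8, 1.6, -0.3]
grip_width: 25.4
gripper_force: 25.0
```

{"fn": "arm_command", "kwargs": {
  "plan": [
    [0,-0.03,0,0],
    [0,-0.06,0,0],
    [0,-0.09,0,0],
    [0,-0.12,0,0],
    [0,-0.15,0,0],
    [0,-0.166,0,0],
    [0,-0.166,0,0]
  ]
}}

```text
time_s: 36.75
tcp_pos: [465.5, 152.5, 83.1]
ee_rot: [[-0.038, 0.999, 0.001], [0.999, 0.038, -0.0], [-0.0, 0.001, -1.0]]
wrist_force: [2.9, 1.3, -3.1]
grip_width: 25.3
gripper_force: 25.0
```

```bash
python3 - <<'E'
from h import *
print(toP(manip.state()['tcp_pos']));go()
E
```

```text
[-80.3 172.6]
t 36.8 at [465.5 152.5  83.1] yaw 2.2 j6 0.05 F [ 2.9  1.3 -3.1] w 25.3
```

Into the load slot (to about y 141 at the tool), then release and go up and aside.

{"fn": "arm_command", "kwargs": {
  "plan": [
    [-0.02,0,0,0],
    [-0.04,0,0,0],
    [-0.06,0,0,0],
    [-0.08,0,0,0],
    [-0.1,0,0,0],
    [-0.106,0,0,0],
    [-0.106,0,0,0]
  ]
}}

```text
time_s: 37.45
tcp_pos: [466.6, 120.7, 83.0]
ee_rot: [[-0.037, 0.999, -0.001], [0.999, 0.037, 0.0], [0.0, -0.001, -1.0]]
wrist_force: [-1.1, 2.5, -0.4]
grip_width: 25.2
gripper_force: 25.0
```

{"fn": "arm_command", "kwargs": {
  "plan": [
    [0,0,0,0],
    [0,0,0,0],
    [0,0,0,0],
    [0,0,0,0],
    [0,0,-0.1,0],
    [0,0,-0.2,0],
    [0.1,0,-0.25,0],
    [0.25,0,-0.25,0],
    [0.4,0,-0.25,0],
    [0.4,0,-0.25,0]
  ],
  "hand": 120
}}

```text
time_s: 38.45
tcp_pos: [461.7, 245.2, 158.3]
ee_rot: [[-0.043, 0.999, 0.001], [0.999, 0.043, 0.002], [0.002, 0.001, -1.0]]
wrist_force: [-0.4, -0.3, -1.2]
grip_width: 48.8
gripper_force: 0.0
```

```bash
python3 - <<'E'
from h import *
s=snap('top');P=cloud(s);b=s['pixels'].astype(int)
k=(P[...,2]>95)&(P[...,2]<118)&(P[...,1]>100)&(P[...,1]<175)&(P[...,0]>440)&(P[...,0]<500);print('knob',k.sum(),toP(P[k].mean(0)))
for y0,y1 in((10,65),(-48,8)):
    f=(P[...,0]>440)&(P[...,0]<505)&(P[...,1]>y0)&(P[...,1]<y1)&(b[...,0]-b[...,2]>35);print(rect(P,blob(f)),P[f].mean(0),toP(P[f].mean(0)))
t=(P[...,1]<-230)&(P[...,1]>-480)&(P[...,0]>360)&(P[...,0]<620)&(b.max(-1)<90);print('tray',rect(P,blob(t)))
go((*toW([-80.5,0]),145,2.1))
E
```

```text
knob 63 [-81.4 146.9]
(array([469.5,  34.6]), array([43.2, 25. ]), 88.19, np.int64(125)) [468.83065512  34.33185435  37.11343754] [-81.2  54.3]
(array([471.2, -20.8]), array([43.2, 25.3]), 88.26, np.int64(129)) [471.08217707 -21.33662306  36.36207514] [-81.   -1.4]
tray (array([ 486.8, -348.5]), array([197.7, 130.6]), 3.71, np.int64(2507))
t 38.5 at [461.7 243.  158. ] yaw 2.4 j6 0.23 F [-0.4 -0.6 -0.3] w 49.5
(np.float64(471.6), np.float64(-19.9), 145, 2.1) -> [-0.8768 -0.0044  0.0432] 0.008
```

{"fn": "arm_command", "kwargs": {
  "plan": [
    [-0.16,0,0,0],
    [-0.32,0,0,0],
    [-0.48,0,0,0],
    [-0.64,0,0,0],
    [-0.8,0,0.0,0],
    [-0.876,-0.003,0.1,0],
    [-0.876,-0.003,0.2,0],
    [-0.876,-0.003,0.3,0],
    [-0.876,-0.003,0.3,0],
    [-0.876,-0.003,0.3,0]
  ]
}}

```text
time_s: 39.5
tcp_pos: [470.9, -22.5, 68.2]
ee_rot: [[-0.037, 0.999, -0.001], [0.999, 0.037, 0.0], [0.0, -0.001, -1.0]]
wrist_force: [0.9, -0.4, -0.1]
grip_width: 49.3
gripper_force: 0.0
```

```bash
python3 - <<'E'
from h import *
print(toP(manip.state()['tcp_pos']));go((*toW([-80.5,-1]),33,2.1))
E
```

```text
[-81.3  -2.6]
t 39.5 at [470.9 -22.5  68.2] yaw 2.1 j6 -0.32 F [ 0.9 -0.4 -0.1] w 49.3
(np.float64(471.6), np.float64(-20.9), 33, 2.1) -> [0.0053 0.0027 0.1173] 0.001
```

{"fn": "arm_command", "kwargs": {
  "plan": [
    [0.005,0.003,0.04,0],
    [0.005,0.003,0.08,0],
    [0.005,0.003,0.112,0],
    [0.005,0.003,0.115,0],
    [0.005,0.003,0.115,0]
  ]
}}

```text
time_s: 40.0
tcp_pos: [472.4, -20.3, 33.7]
ee_rot: [[-0.039, 0.999, 0.0], [0.999, 0.039, -0.0], [-0.0, 0.0, -1.0]]
wrist_force: [0.5, 0.2, -0.6]
grip_width: 49.5
gripper_force: 0.0
```

{"fn": "arm_command", "kwargs": {
  "plan": [
    [0,0,0,0],
    [0,0,0,0],
    [0,0,0,0],
    [0,0,0,0],
    [0,0,0,0],
    [0,0,0,0],
    [0,0,0,0],
    [0,0,0,0]
  ],
  "hand": 255,
  "newtons": 30
}}

```text
time_s: 40.8
tcp_pos: [472.5, -20.4, 33.9]
ee_rot: [[-0.038, 0.999, 0.001], [0.999, 0.038, -0.0], [-0.0, 0.001, -1.0]]
wrist_force: [-0.9, 1.1, 5.8]
grip_width: 27.5
gripper_force: 30.0
```

{"fn": "arm_command", "kwargs": {
  "plan": [
    [0,0,-0.1,0],
    [0,0,-0.2,0],
    [0,0,-0.3,0],
    [0,0,-0.35,0],
    [0,0,-0.35,0]
  ]
}}

```text
time_s: 41.3
tcp_pos: [473.7, -20.8, 140.5]
ee_rot: [[-0.038, 0.999, 0.004], [0.999, 0.038, -0.001], [-0.001, 0.004, -1.0]]
wrist_force: [-0.4, -0.6, 0.2]
grip_width: 27.6
gripper_force: 30.0
```

```bash
python3 - <<'E'
from h import *
go((500,-200,135,2.1),(515,-347,135,3.7),(515,-347,35,3.7))
E
```

```text
t 41.3 at [473.7 -20.8 140.5] yaw 2.2 j6 -0.32 F [-0.4 -0.6  0.2] w 27.6
(500, -200, 135, 2.1) -> [-0.6003  0.0648  0.0193] 0.002
(515, -347, 135, 3.7) -> [-1.0919  0.096   0.0201] -0.034
(515, -347, 35, 3.7) -> [-1.0914  0.0946  0.3534] -0.034
```

{"fn": "arm_command", "kwargs": {
  "plan": [
    [-0.16,0.015,0,0],
    [-0.32,0.03,0,0],
    [-0.48,0.05,0,0],
    [-0.64,0.07,0,0],
    [-0.8,0.09,0,0],
    [-0.96,0.11,0,0],
    [-1.0,0.115,0,0],
    [-1.0,0.115,0,0]
  ]
}}

```text
time_s: 42.1
tcp_pos: [517.3, -320.2, 136.3]
ee_rot: [[-0.035, 0.999, -0.002], [0.999, 0.035, 0.002], [0.002, -0.002, -1.0]]
wrist_force: [0.2, -0.1, -0.2]
grip_width: 27.4
gripper_force: 30.0
```

```bash
python3 - <<'E'
from h import *
s=snap('side');P=cloud(s);b=s['pixels'].astype(int)
t=(P[...,1]<-230)&(P[...,1]>-480)&(P[...,0]>360)&(P[...,0]<620)&(b.max(-1)<90)&(P[...,2]<45);print('tray',rect(P,blob(t)))
go((520,-347,16,3.7))
E
```

```text
tray (array([ 479.8, -348.6]), array([205.7, 189.6]), 4.7, np.int64(1535))
t 42.1 at [ 517.2 -318.3  136.6] yaw 2.1 j6 -0.77 F [-0.3  0.8  0.1] w 27.0
(520, -347, 16, 3.7) -> [-0.0972  0.0068  0.4016] -0.036
```

{"fn": "arm_command", "kwargs": {
  "plan": [
    [-0.09,0.007,0,0],
    [-0.09,0.007,0.1,0],
    [-0.09,0.007,0.2,0],
    [-0.09,0.007,0.3,0],
    [-0.09,0.007,0.37,0],
    [-0.09,0.007,0.4,0],
    [-0.09,0.007,0.4,0],
    [-0.09,0.007,0.4,0]
  ]
}}

```text
time_s: 42.95
tcp_pos: [521.9, -345.1, 19.5]
ee_rot: [[-0.039, 0.999, 0.001], [0.999, 0.039, -0.001], [-0.001, 0.001, -1.0]]
wrist_force: [0.8, 0.6, -0.0]
grip_width: 27.6
gripper_force: 30.0
```

{"fn": "arm_command", "kwargs": {
  "plan": [
    [0,0,0,0],
    [0,0,0,0],
    [0,0,0,0],
    [0,0,0,0],
    [0,0,-0.1,0],
    [0,0,-0.2,0],
    [0,0,-0.3,0],
    [0,0,-0.4,0],
    [0,0,-0.4,0]
  ],
  "hand": 120
}}

```text
time_s: 43.85
tcp_pos: [523.5, -347.8, 143.8]
ee_rot: [[-0.038, 0.999, 0.007], [0.999, 0.038, -0.006], [-0.007, 0.006, -1.0]]
wrist_force: [-0.1, -0.1, 0.3]
grip_width: 49.2
gripper_force: 0.0
```

```bash
python3 - <<'E'
from h import *
s=snap('top');P=cloud(s);b=s['pixels'].astype(int)
f=(P[...,0]>440)&(P[...,0]<505)&(P[...,1]>10)&(P[...,1]<65)&(b[...,0]-b[...,2]>35);print(rect(P,blob(f)),toP(P[f].mean(0)))
go((*toW([-80.5,55]),140,2.1))
E
```

```text
(array([469.6,  34.2]), array([43.9, 25.1]), 88.47, np.int64(125)) [-81.2  54.3]
t 43.9 at [ 522.4 -346.9  141.2] yaw 2.2 j6 -0.8 F [0.2 0.  0.4] w 49.1
(np.float64(469.5), np.float64(35.0), 140, 2.1) -> [ 1.2789 -0.128  -0.0014] 0.002
```

{"fn": "arm_command", "kwargs": {
  "plan": [
    [0.16,-0.015,0,0],
    [0.32,-0.03,0,0],
    [0.48,-0.05,0,0],
    [0.64,-0.07,0,0],
    [0.8,-0.09,0,0],
    [0.96,-0.12,0,0],
    [1.0,-0.128,0,0],
    [1.0,-0.128,0,0]
  ]
}}

```text
time_s: 44.7
tcp_pos: [470.2, -45.5, 137.6]
ee_rot: [[-0.041, 0.999, -0.002], [0.999, 0.041, 0.001], [0.001, -0.002, -1.0]]
wrist_force: [0.5, -0.6, -0.3]
grip_width: 49.4
gripper_force: 0.0
```

```bash
python3 - <<'E'
from h import *
go((*toW([-80.5,55]),60,2.1))
E
```

```text
t 44.7 at [470.2 -45.5 137.6] yaw 2.4 j6 -0.37 F [ 0.5 -0.6 -0.3] w 49.4
(np.float64(469.5), np.float64(35.0), 60, 2.1) -> [0.2682 0.0092 0.259 ] 0.006
```

{"fn": "arm_command", "kwargs": {
  "plan": [
    [0.15,0.006,0,0],
    [0.265,0.01,0,0],
    [0.265,0.01,0,0],
    [0.265,0.01,0.1,0],
    [0.265,0.01,0.2,0],
    [0.265,0.01,0.26,0],
    [0.265,0.01,0.26,0],
    [0.265,0.01,0.26,0]
  ]
}}

```text
time_s: 45.5
tcp_pos: [471.9, 30.6, 60.4]
ee_rot: [[-0.037, 0.999, -0.001], [0.999, 0.037, -0.0], [-0.0, -0.001, -1.0]]
wrist_force: [0.1, -0.3, 0.2]
grip_width: 48.9
gripper_force: 0.0
```

```bash
python3 - <<'E'
from h import *
print(toP(manip.state()['tcp_pos']));go((*toW([-80.5,55]),33.5,2.1))
E
```

```text
[-78.3  50.5]
t 45.5 at [471.9  30.6  60.4] yaw 2.1 j6 -0.21 F [ 0.1 -0.3  0.2] w 48.9
(np.float64(469.5), np.float64(35.0), 33.5, 2.1) -> [ 0.0149 -0.0075  0.0897] -0.0
```

{"fn": "arm_command", "kwargs": {
  "plan": [
    [0.014,-0.007,0.03,0],
    [0.014,-0.007,0.06,0],
    [0.014,-0.007,0.089,0],
    [0.014,-0.007,0.089,0],
    [0.014,-0.007,0.089,0]
  ]
}}

```text
time_s: 46.0
tcp_pos: [469.0, 36.3, 33.6]
ee_rot: [[-0.038, 0.999, -0.001], [0.999, 0.038, 0.0], [0.0, -0.001, -1.0]]
wrist_force: [0.4, 0.3, 0.3]
grip_width: 49.4
gripper_force: 0.0
```

{"fn": "arm_command", "kwargs": {
  "plan": [
    [0,0,0,0],
    [0,0,0,0],
    [0,0,0,0],
    [0,0,0,0],
    [0,0,0,0],
    [0,0,0,0],
    [0,0,0,0],
    [0,0,0,0]
  ],
  "hand": 255
}}

```text
time_s: 46.8
tcp_pos: [469.4, 36.3, 34.1]
ee_rot: [[-0.038, 0.999, 0.0], [0.999, 0.038, -0.0], [-0.0, 0.0, -1.0]]
wrist_force: [0.2, 0.4, 3.6]
grip_width: 27.4
gripper_force: 30.0
```

{"fn": "arm_command", "kwargs": {
  "plan": [
    [0,0,-0.1,0],
    [0,0,-0.2,0],
    [0,0,-0.3,0],
    [0,0,-0.35,0],
    [0,0,-0.35,0],
    [-0.15,0,-0.35,0],
    [-0.3,0,-0.35,0],
    [-0.45,0,-0.35,0],
    [-0.6,0,-0.35,0],
    [-0.75,0,-0.35,0],
    [-0.75,0,-0.35,0]
  ]
}}

```text
time_s: 47.9
tcp_pos: [477.5, -193.7, 137.3]
ee_rot: [[-0.033, 0.999, -0.001], [0.999, 0.033, -0.001], [-0.001, -0.001, -1.0]]
wrist_force: [0.6, 0.4, -0.7]
grip_width: 27.5
gripper_force: 30.0
```

```bash
python3 - <<'E'
from h import *
s=snap('top');P=cloud(s);b=s['pixels'].astype(int)
t=(P[...,1]<-230)&(P[...,1]>-480)&(P[...,0]>360)&(P[...,0]<620)&(b.max(-1)<90);print('tray',rect(P,blob(t)))
f=(P[...,1]<-250)&(P[...,1]>-480)&(P[...,0]>360)&(P[...,0]<620)&(b[...,0]-b[...,2]>35)&(P[...,2]>8);print(rect(P,blob(f)),P[f].mean(0))
go((450,-347,140,2.1),(450,-347,18,2.1))
E
```

```text
tray (array([ 471.6, -309.4]), array([203.8, 160.1]), 3.45, np.int64(1559))
(array([ 522.2, -345.2]), array([45.3, 25.6]), 87.93, np.int64(98)) [ 522.73841454 -356.67486246   14.14480454]
t 48.0 at [ 476.9 -190.8  137.1] yaw 1.9 j6 -0.63 F [-0.7  0.3 -0. ] w 27.4
(450, -347, 140, 2.1) -> [-0.5174 -0.1073 -0.0102] -0.004
(450, -347, 18, 2.1) -> [-0.5179 -0.1065  0.3965] -0.004
```

{"fn": "arm_command", "kwargs": {
  "plan": [
    [-0.15,-0.03,0,0],
    [-0.3,-0.06,0,0],
    [-0.45,-0.09,0,0],
    [-0.51,-0.105,0,0],
    [-0.51,-0.105,0,0],
    [-0.51,-0.105,0,0]
  ]
}}

```text
time_s: 48.55
tcp_pos: [451.9, -340.7, 137.9]
ee_rot: [[-0.038, 0.999, -0.001], [0.999, 0.038, 0.003], [0.003, -0.001, -1.0]]
wrist_force: [-0.1, -0.3, -0.1]
grip_width: 27.4
gripper_force: 30.0
```

```bash
python3 - <<'E'
from h import *
s=snap('side');save(s,'s5.png',(240,130,440,260),4)
go((450,-347,18,2.1))
E
```

```text
t 48.6 at [ 452.1 -340.3  138.1] yaw 2.2 j6 -0.88 F [-0.1  0.1 -0.4] w 27.1
(450, -347, 18, 2.1) -> [-0.0229 -0.0076  0.4003] 0.003
```

View pics/s5.png

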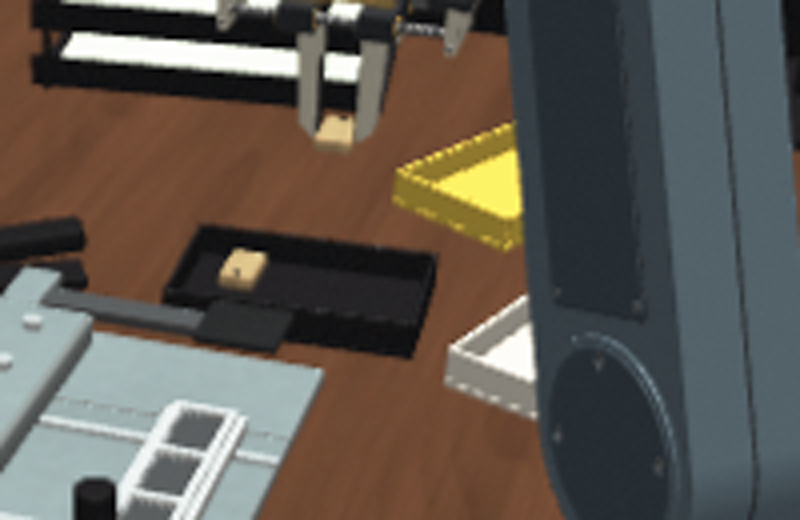

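The first fob lies in the black tray at (243,270) and the second is held at (336,132). The pockets are empty and the tray is in place. Lower and release.

{"fn": "arm_command", "kwargs": {
  "plan": [
    [-0.02,-0.007,0.1,0],
    [-0.02,-0.007,0.2,0],
    [-0.02,-0.007,0.3,0],
    [-0.02,-0.007,0.37,0],
    [-0.02,-0.007,0.4,0],
    [-0.02,-0.007,0.4,0],
    [-0.02,-0.007,0.4,0]
  ]
}}

```text
time_s: 49.3
tcp_pos: [451.0, -348.4, 19.8]
ee_rot: [[-0.039, 0.999, 0.001], [0.999, 0.039, -0.001], [-0.001, 0.001, -1.0]]
wrist_force: [0.6, -0.0, 0.2]
grip_width: 27.5
gripper_force: 30.0
```

{"fn": "arm_command", "kwargs": {
  "plan": [
    [0,0,0,0],
    [0,0,0,0],
    [0,0,0,0],
    [0,0,0,0],
    [0,0,-0.1,0],
    [0,0,-0.2,0],
    [0,0,-0.3,0],
    [0,0,-0.45,0],
    [0.15,0,-0.5,0],
    [0.3,0,-0.5,0],
    [0.45,0,-0.5,0],
    [0.45,0,-0.5,0]
  ],
  "hand": 120
}}

```text
time_s: 50.5
tcp_pos: [444.0, -208.8, 169.1]
ee_rot: [[-0.042, 0.999, -0.001], [0.999, 0.042, 0.002], [0.002, -0.001, -1.0]]
wrist_force: [0.3, -0.4, -0.4]
grip_width: 49.2
gripper_force: 0.0
```

```bash
python3 - <<'E'
from h import *
s=snap('top');a=s['pixels'][150:260,100:400,::-1];cv2.imwrite('pics/t6.png',cv2.resize(a,(780,286)))
P=cloud(s);k=(P[...,2]>95)&(P[...,2]<118)&(P[...,1]>100)&(P[...,1]<175)&(P[...,0]>440)&(P[...,0]<500);print('knob',k.sum(),toP(P[k].mean(0)));go()
E
```

```text
knob 64 [-81.3 146.7]
t 50.5 at [ 444.8 -211.6  169.3] yaw 2.4 j6 -0.71 F [ 0.1 -0.4 -0.1] w 49.0
```

View pics/t6.png

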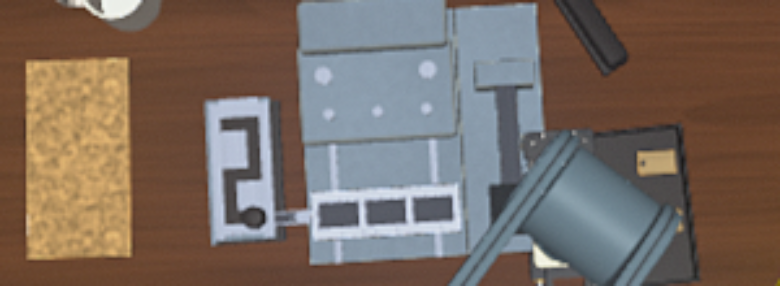

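The picture shows the lever home at (252,217), empty pockets and pad, and one fob in the tray at (657,162). The second is mostly hidden by the arm at about (680,222), so I check it numerically from the side, then hand in.

```bash
python3 - <<'E'
from h import *
s=snap('side');P=cloud(s);b=s['pixels'].astype(int)
f=(P[...,1]<-280)&(P[...,1]>-420)&(P[...,0]>380)&(P[...,0]<590)&(b[...,0]-b[...,2]>50)&(b[...,0]>140)&(P[...,2]<40)
n,l,st,c=cv2.connectedComponentsWithStats(f.astype(np.uint8)); ok=0
for i in range(1,n):
    if st[i,4]>25: print(st[i],P[l==i].mean(0),P[l==i].max(0)); ok+=1
if ok==2: print(manip.close_job())
E
```

```text
[295 192  11   9  62] [ 522.56392877 -339.47420804   15.17039464] [ 536.83618978 -311.26200827   20.00902565]
[318 195  10   9  65] [ 451.65497424 -343.19088878   15.01107481] [ 465.27720795 -316.77841896   20.99308224]
the job is handed in; nothing more can be done
None
```

The job is handed in: both fobs found at the start (there was no third) were stamped and are in the black tray, the lever is fully home in the load slot, and the mug, stapler and tape dispenser were left alone.

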